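# Cantilever a connecting rod over the marker turntable for scanning

## Task

Take the connecting rod out of the parts rack and hang it by its small top eye on the hook at the end of the black scan board, and let go of it. Then slide the board out along the white riser until the white line across it lies over the riser's edge on the turntable side, square to that edge and flat on the deck all the way, and finish still holding it flat: with the rod hanging out over the turntable it would tip if you let go. Leave the fork part in the rack and everything else on the table where it is.

Things in the scene. Friction and masses are not known exactly. Their poses are not given: they have to be found in the camera images.
- rod_eye (a point): Centre of the aluminium connecting rod's small top eye: a ring 34 mm outside, bore 22 mm along the rod's x, 14 mm thick. z is up along the rod. The rod starts upright in either pocket of the rack (bore along the rack's x), eye centre 118 mm above its foot and 126 mm above the table; lift it straight up. Shank below the ring 19 mm wide (y). 0.2 to 0.33 kg. Both faces are alike.
- rod: The whole rod: 135 mm tall, foot 15 (x) x 52 (y) mm, standing 30 mm deep in its pocket with about 1 mm play; origin at the underside of its foot, axes as rod_eye.
- rack: Grey parts rack, a block 120 (x) x 80 (y) x 38 mm fixed to the table, origin at the centre of its underside. Two pockets at x = -30 and +30 mm, each 18 x 54 mm and 30 mm deep; the rod stands in one and the fork in the other.
- fork: The other part in the rack, an aluminium fork with two prongs and no eye, 100 mm tall on a foot like the rod's (origin at its underside). To be left in its pocket.
- board: Black scan board lying loose on the riser, 300 (x) x 100 (y) x 12 mm, 0.43 to 0.58 kg, balance point near the middle; origin at the centre of its underside; x points outward, to the hook end. It starts with that end 0 to 40 mm beyond the riser's edge and up to 0.08 rad askew, and slides against plain friction (a few N).
- board_line (a point): Middle of the white line (4 mm wide) across the board's top face, half-way along the board: 150 mm from the hook end. Axes as the board.
- board_handle (a point): Centre of the bar of the aluminium bow handle at the board's back end. The bar is 90 mm long along the board's x, 14 mm wide (y), 12 mm thick (z); its centre is 32 mm above the board's top and 95 mm behind the line, with 26 mm free below the bar. Axes as the board.
- board_hook (a point): On the axis of the steel hook (7 mm round) that sticks out level from the middle of the board's end face, 16 mm from that face, 6 mm above the deck. Its straight part is 32 mm long along x; then the tip bends up at 45 degrees, its axis ending 22 mm outward of this point and 6 mm higher. A rod hung on it has its eye centre 7.5 mm below the hook's axis. Axes as the board.
- riser_edge (a point): Middle of the top outer edge of the riser's deck (on the turntable side). x points outward, square to the edge, level; y runs along the edge. The riser is fixed: deck 300 (x) x 220 (y) mm, its top 170 mm above the table.
- riser: White-topped plywood riser fixed to the table, origin at the centre of its underside, x outward; deck 300 x 220 mm, 170 mm high.
- turntable: Round black marker turntable, 220 mm diameter, 20 mm high, fixed on the table in front of the riser's edge; the hung rod ends up over its middle with about 30 mm of air below.
- dotroll: Small paper roll of marker dots, 34 mm diameter, 16 mm high, standing on the riser's deck beside the board (on the +y side of the riser frame). Bystander.
- spray: White spray can, 52 mm diameter, 166 mm tall, at the far side of the table. Bystander.
- driver: Screwdriver lying on the table near the robot's right. Bystander.
- caliper: Caliper, 200 mm long, lying flat on the table. Bystander.
- skull: Small deer skull with antlers on a round black base, 90 mm diameter, 165 mm tall. Bystander.
- spool: Filament spool lying flat, 160 mm diameter, 58 mm high. Bystander.
Things that resemble listed ones, but are neither listed nor needed, are in the scene too. What is shaped like the rod but yellow is not meant.

How it is judged:
On the way, in this order (a step that is already met when the one before it is completed fails the run):
1. the rod hangs by its small eye on the hook, let go, while the board is still back on the riser (x of rod_eye in the frame of board_hook between -0.014 and 0.02 m and y of rod_eye in the frame of board_hook between -0.009 and 0.009 m and z of rod_eye in the frame of board_hook between -0.012 and -0.003 m and angle between rod_eye's own z axis and vertical below 0.3 rad and contact force between rod and board above 0.8 N and contact force between the fingers and rod below 0.05 N and x of board_line in the frame of riser_edge below -0.05 m), for 0.2 s.
2. the board has been slid out until its white line lies over the riser's edge, the rod still on the hook (x of board_line in the frame of riser_edge between -0.005 and 0.005 m and x of rod_eye in the frame of board_hook between -0.014 and 0.02 m and y of rod_eye in the frame of board_hook between -0.009 and 0.009 m and z of rod_eye in the frame of board_hook between -0.012 and -0.003 m and angle between rod_eye's own z axis and vertical below 0.3 rad and contact force between rod and board above 0.8 N and contact force between the fingers and rod below 0.05 N), for 0.2 s.
At the end, for the whole second after the job is handed in: White line within 5 mm of the riser's edge and square to it (0.08 rad); board flat on the deck (tilt under 0.05 rad), still, held by the fingers (1 N or more); rod hanging by its small eye on the hook's straight part, not touched by the fingers, nearly still (under 0.06 m/s) (all of step 2 and angle between the x axis of board and the x axis of riser_edge, either way round below 0.08 rad and y of board_line in the frame of riser_edge between -0.05 and 0.05 m and angle between board's own z axis and vertical below 0.05 rad and z of board_line in the frame of riser_edge between 0.008 and 0.016 m and contact force between board and riser above 1 N and contact force between the fingers and board above 1 N and linear speed of board below 0.01 m/s and linear speed of rod below 0.06 m/s); the arm keeps its last pose, push and grip.
It fails at once if the board tips (more than 0.1 rad) (angle between board's own z axis and vertical above 0.1 rad).
It fails at once if the rod is dropped on the table or the turntable (angle between rod_eye's own z axis and vertical above 0.8 rad or height (world z) of rod_eye below 0.11 m).
It fails at once if the fork is taken out of its pocket or moved (distance of fork from where it was at the start of the episode above 0.015 m).
It fails at once if a bystander is knocked or moved (distance of any of dotroll, spray, skull, spool from where it was at the start of the episode above 0.025 m or distance of any of driver, caliper from where it was at the start of the episode above 0.03 m).
It also fails if it takes over 61 s, if anything falls off the work surface, if the arm or the gripper's body presses on something with over 40 N, if the wrist force passes 120 N, or if a joint passes its speed limit or range.

## Robot

A 6-joint arm with a two-finger parallel gripper is mounted at the origin on the work surface. World frame = base frame: x ahead of the robot, y to its left, z up, the work surface at z = 0. Lengths are in m, angles in rad, forces in N, time in s.
With the tool pointing down it reaches from about 0.35 to 0.775 m from the base axis. Payload 5.5 kg.
Tool frame: the origin (TCP) lies between the finger pads; the fingertips stand 11 mm ahead of it and the grasp point (between the pads) lies 8 mm behind it (tips_ahead is the distance from the TCP to the fingertips, in m); z points along the fingers, y is the line along which they close (so a half turn about z gives the same grasp; the last joint's range is limited). The gripper opens to 85 mm and grips with 20 to 120 N. Pads are 22 mm wide; open, the fingers measure 114 mm over their backs; the gripper's body (76 mm by 85 mm) begins 54 mm behind the grasp point. The pads swing forward as they close: fully open they stand 13 mm farther back than shut.
Start: joints at [1.125, 0.313, 0.046, 1.304, 0, 1.431], TCP at [0.173, 0.548, 0.22] pointing down, gripper open.
Joint ranges: [-2.76, 2.76], [-0.86, 1.69], [-1.03, 1.26], [-2.2, 2.34], [-1.47, 1.5], [-3.14, 3.14]. Speed limits (rad/s): [2.57, 2.57, 3.14, 3.14, 3.14, 3.14].

## Interface

Orientations are given as a unit quaternion [w, x, y, z].
In Python, from workcell import * gives the robot as it stands. The module is installed in compiled form; this text tells all that it offers.
- The arm moves only by the tool jog_arm, never from a script. Its argument "moves" is a list of rows, each an object with "fingers": the closure, from 0 (fully open) to 1 (shut); "slide": the shift along the tool's x, y, z in mm, a list of three; "angular": the turn, a rotation vector about the tool's x, y, z in degrees, a list of three. A call has 1 to 10 rows; each row is the pose to reach, as a shift and turn from the pose commanded when the call began, along the tool's axes at that moment; what a row does not reach only later rows make up. A row lasts 1/12 s, in which the tool goes at most 41.7 mm and 7.16 degrees, less where a joint would pass 70% of its speed; a pose out of reach is approached as far as the arm can. A call with a gripper value outside its range is refused whole. The fingers move at their own pace and stop on an object; "squeeze" is the grip in N (left out, the last holds). Time passes only in rows, so rows that repeat a pose let the fingers close. It gives the time, the measured TCP pose, the force, the opening and the grip force at its end, in the units of the state.
- get_state(): the state, without advancing time (a new reading comes with each control period).
- read_camera(name): name is "scene" or "side" or "wrist"; returns a dict with "color" (400x640x3 uint8, red, green, blue), "fovy" (degrees; the focal length in pixels is half the picture's height over the tangent of half this angle, whatever the lens; pixels are square), "cx", "cy" (the principal point, pixels), "world_from_camera" (4x4, takes a point from camera to world coordinates); the wrist camera has in their place "tool_from_camera" (4x4, takes a point from camera to tool coordinates, whose origin is the TCP and whose axes are the flange's). Camera axes: x right, y down, z forward; pixel columns grow to the right and rows downward; lengths in m; the calibration is good to about 2 mm. The wrist camera is an equidistant fisheye: a pixel r from the principal point sees the ray r / f radians off the axis. A picture is of the moment at which its call begins: read the wrist's pose just before it. There is no depth.
- hand_in(): hands the job in; it is judged then, once.
Trained networks look in a picture, given as the dict that the camera call returned (one of the last four; its "shot" number tells which), for a name from the list of things; names that differ only in an ending like _2 or _b are one class to them, and where a whole thing is asked for, a point or a joint stands for the part that bears it (a point fixed in the world has none). Each returns a list of dicts, best first, with "p" (0 to 1); they miss things now and then, are a little off and sometimes report something else, mostly with a low value. They report only what shows in the picture. A call takes as long as a camera call. They do not tell look-alikes from the thing itself.
- look_for(target, picture): "point" ([column, row] in pixels, amid what is visible of it).
- tip_of(target, picture): "point" ([column, row] in pixels: a listed point, or the origin of a listed thing).
The state is a dict: "clock": time; "joint_pos": joint angles; "qvel": joint speeds; "tau": joint torques, N m; "tcp_pos": TCP position; "orientation": TCP orientation; "wrist_force": force on the tool from outside, world axes, zero at the start; "ft_torque": the same for the moment, N m; "finger_gap": finger opening in m; "grip_force": force on a finger pad.
Only numpy, scipy, OpenCV 4.12 (cv2) and the standard library are available. Lean on these libraries where they do the work, as an engineer would, in place of code of your own. Each camera call takes 0.05 s, during which the arm holds its last target. There are 200 camera calls.

## Working session

There is one attempt and no reset: what is moved stays moved. The work goes in short steps, Python scripts to look and compute and a tool call to move; the robot and the scene stay as the last step left them, time stands still between calls to the robot, and variables do not carry over. Pictures are saved under pics/ and viewed, at most 10 in all, crops included, and the job is handed in when it is done.

Besides the shell and the picture viewer there is one more tool, called after ">>>" as name(argument=value, ...), one argument or row to a line, values as JSON. jog_arm: Moves the arm, as the interface text tells. Its arguments: {"type":"object","properties":{"moves":{"type":"array","items":{"type":"object","properties":{"fingers":{"type":"number"},"slide":{"type":"array","items":{"type":"number"}},"angular":{"type":"array","items":{"type":"number"}}}}},"squeeze":{"type":"number"}},"required":["moves"]}

```bash
mkdir -p pics
cat > h.py <<'E'
from workcell import *
import numpy as np, cv2
from scipy.spatial.transform import Rotation as R
def rot(q): return R.from_quat([q[1],q[2],q[3],q[0]]).as_matrix()
def shot(n):
    s=get_state(); p=read_camera(n)
    if n=="wrist":
        T=np.eye(4);T[:3,:3]=rot(s["orientation"]);T[:3,3]=s["tcp_pos"]
        p["W"]=T@p["tool_from_camera"]
    else: p["W"]=np.array(p["world_from_camera"])
    p["fish"]=n=="wrist"
    p["f"]=200/np.tan(np.radians(p["fovy"]/2)); return p
def ray(p,px):
    d=(np.array(px,float)-[p["cx"],p["cy"]])/p["f"]
    if p["fish"]:
        r=np.hypot(*d); v=np.array([*(d/max(r,1e-9)*np.sin(r)),np.cos(r)])
    else: v=np.array([*d,1.]); v/=np.linalg.norm(v)
    return p["W"][:3,3],p["W"][:3,:3]@v
def atz(p,px,z):
    o,d=ray(p,px); return o+d*(z-o[2])/d[2]
def tri(l):
    A=np.zeros((3,3));b=np.zeros(3)
    for p,px in l:
        o,d=ray(p,px);M=np.eye(3)-np.outer(d,d);A+=M;b+=M@o
    return np.linalg.solve(A,b)
def proj(p,X):
    v=np.linalg.inv(p["W"])@[*X,1]; v=v[:3]
    if p["fish"]:
        r=np.arctan2(np.hypot(v[0],v[1]),v[2]); u=v[:2]/np.hypot(v[0],v[1])*r
    else: u=v[:2]/v[2]
    return u*p["f"]+[p["cx"],p["cy"]]
def save(p,n): cv2.imwrite("pics/"+n,p["color"][:,:,::-1])
def tool(X):  # world point -> tool mm
    s=get_state(); return (rot(s["orientation"]).T@(np.array(X)-s["tcp_pos"]))*1000
E
python3 - <<'E'
from h import *
np.set_printoptions(precision=4,suppress=True)
s=get_state();print(s["tcp_pos"],rot(s["orientation"]))
P=[shot(n) for n in("scene","side","wrist")]
for p,n in zip(P,("scene","side","wrist")):
    save(p,n+"0.png");print(n,p["f"],p["W"])
Z=dict(rod_eye=.126,board_line=.182,board_handle=.214,board_hook=.176,riser_edge=.17,rack=0,fork=.008,turntable=0)
for t,z in Z.items():
    for p,n in zip(P,"SDW"):
        r=tip_of(t,p)
        print(t,n,[(np.round(a["point"]),round(a["p"],2),atz(p,a["point"],z)) for a in r[:3]])
E
```

```text
[0.1729 0.5478 0.2193] [[-0.9536  0.301  -0.0007]
 [ 0.301   0.9536 -0.0017]
 [ 0.0002 -0.0018 -1.    ]]
scene 367.9586124810189 [[-0.2409  0.6713 -0.701   1.2402]
 [ 0.9705  0.1728 -0.1681  0.1487]
 [ 0.0083 -0.7208 -0.6931  0.8571]
 [ 0.      0.      0.      1.    ]]
side 469.66292618497226 [[ 0.948  -0.2213  0.2289  0.2845]
 [-0.3184 -0.6561  0.6843 -0.7995]
 [-0.0013 -0.7215 -0.6924  0.9136]
 [ 0.      0.      0.      1.    ]]
wrist 309.70691628693146 [[ 0.3016  0.9066  0.2953  0.0972]
 [ 0.9534 -0.2863 -0.0948  0.572 ]
 [-0.0014  0.3101 -0.9507  0.3717]
 [ 0.      0.      0.      1.    ]]
rod_eye S [(array([227., 173.]), 0.79, array([ 0.4676, -0.3651,  0.126 ])), (array([236., 159.]), 0.53, array([ 0.3955, -0.3668,  0.126 ]))]
rod_eye D [(array([302., 337.]), 0.95, array([ 0.3979, -0.3678,  0.126 ])), (array([350., 323.]), 0.86, array([ 0.4911, -0.368 ,  0.126 ])), (array([301., 155.]), 0.4, array([0.5503, 0.1418, 0.126 ]))]
rod_eye W [(array([  7., 374.]), 0.65, array([ 0.3915, -0.3362,  0.126 ]))]
board_line S [(array([418., 209.]), 0.85, array([0.5382, 0.214 , 0.182 ])), (arr
[... 956 characters left out ...]
32, array([0.3856, 0.2244, 0.    ]))]
rack D [(array([356., 348.]), 0.56, array([ 0.5149, -0.3596,  0.    ]))]
rack W [(array([ 54., 378.]), 0.64, array([ 0.5165, -0.3587,  0.    ]))]
fork S [(array([224., 218.]), 0.49, array([ 0.5491, -0.3599,  0.008 ]))]
fork D [(array([372., 344.]), 0.87, array([ 0.5488, -0.3655,  0.008 ]))]
fork W [(array([ 59., 389.]), 0.39, array([ 0.5589, -0.3784,  0.008 ]))]
turntable S [(array([307., 227.]), 0.89, array([ 0.5123, -0.0975,  0.    ])), (array([455., 214.]), 0.63, array([0.3394, 0.3492, 0.    ]))]
turntable D [(array([349., 320.]), 0.74, array([ 0.5258, -0.2933,  0.    ])), (array([313., 254.]), 0.59, array([ 0.5081, -0.0905, -0.    ]))]
turntable W []
```

View pics/scene0.png

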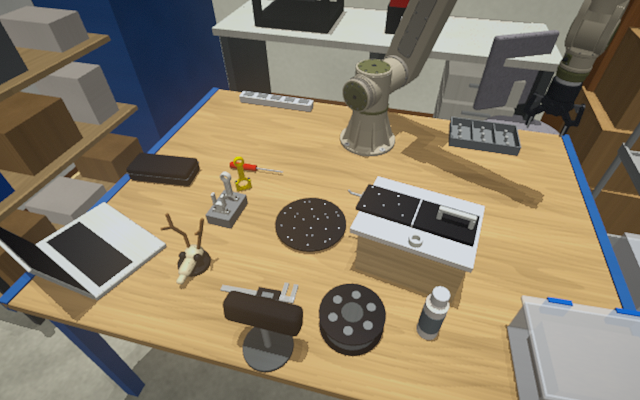

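View pics/side0.png

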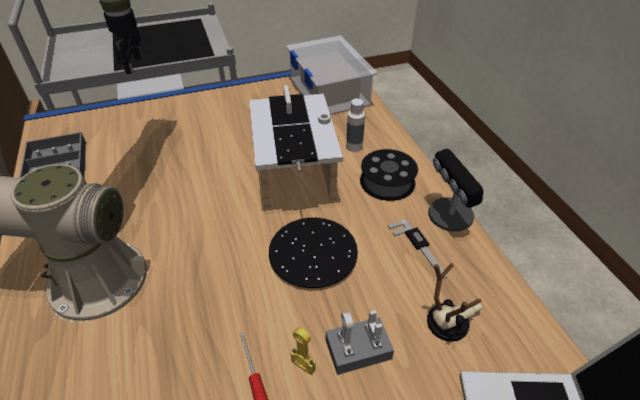

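The scene picture shows the aluminium rod in the rack at (227,173) with the yellow decoy next to it at (240,175). The board is on the riser with its handle at (456,213), and the hook points towards the turntable at about (352,193). In the side view the rod eye is at (348,322), the hook at (299,166), the decoy at (302,340) and the fork at (375,325). I'll head for the rack.

>>> jog_arm(
  moves=[
    {"fingers": 0, "slide": [-315, -245, -140]},
    {"slide": [-315, -245, -140]},
    {"slide": [-315, -245, -140]},
    {"slide": [-315, -245, -140]},
    {"slide": [-315, -245, -140]},
    {"slide": [-315, -245, -140]},
    {"slide": [-315, -245, -140]},
    {"slide": [-315, -245, -140]},
    {"slide": [-315, -245, -140]},
    {"slide": [-315, -245, -140]},
  ],
)

```text
schema error: expected keys fingers, slide, angular
```

Run:
```python
from h import *
np.set_printoptions(precision=4,suppress=True)
s=get_state();print(s["clock"],s["tcp_pos"],s["joint_pos"]);print("rack above",tool([.482,-.364,.30]))
P=[shot(n) for n in("scene","side","wrist")]; save(P[2],"w1.png")
for t,z in dict(rod_eye=.126,board_line=.182,board_handle=.214,board_hook=.176,riser_edge=.17,rack=0).items():
    for p,n in zip(P,"SDW"):
        print(t,n,[(np.round(a["point"]),round(a["p"],2),atz(p,a["point"],z)) for a in tip_of(t,p)[:2]])
```

```text
1.35 [0.1731 0.5483 0.2202] [ 1.1254  0.3132  0.0461  1.3036 -0.      1.4312]
rack above [-569.2135 -777.0095  -79.8139]
rod_eye S [(array([235., 157.]), 0.6, array([ 0.385 , -0.3747,  0.126 ])), (array([193., 264.]), 0.43, array([ 0.8012, -0.2938,  0.126 ]))]
rod_eye D [(array([350., 320.]), 0.68, array([ 0.4938, -0.3631,  0.126 ])), (array([301., 336.]), 0.57, array([ 0.3963, -0.3651,  0.126 ]))]
rod_eye W [(array([  5., 371.]), 0.93, array([ 0.3784, -0.3284,  0.126 ]))]
board_line S [(array([421., 212.]), 0.95, array([0.5464, 0.2222, 0.182 ]))]
board_line D [(array([290., 123.]), 0.61, array([0.5448, 0.2141, 0.182 ]))]
board_line W [(array([ 60., 387.]), 0.26, array([0.3332, 0.0866, 0.182 ]))]
board_handle S [(array([454., 210.]), 0.73, array([0.5522, 0.2981, 0.214 ]))]
board_handle D [(array([288.,  92.]), 0.86, array([0.569 , 0.3152, 0.214 ])), (array([289., 128.]), 0.23, array([0.5246, 0.1521, 0.214 ]))]
board_handle W []
board_hook S [(array([358., 193.]), 0.91, array([0.5111, 0.0524, 0.176 ])), (array([226., 212.]), 0.71, array([ 0.6661, -0.2615,  0.176 ]))]
board_hook D [(array([343., 353.]), 0.67, array([ 0.4466, -0.4447,  0.176 ])), (array([297., 164.]), 0.66, array([0.5156, 0.0513, 0.176 ]))]
board_hook W []
riser_edge S [(array([221., 215.]), 0.3, array([ 0.6731, -0.2747,  0.17  ]))]
riser_edge D [(array([302., 158.]), 0.9, array([0.5345, 0.0787, 0.17  ]))]
riser_edge W []
rack S [(array([226., 209.]), 0.68, array([ 0.5048, -0.3754,  0.    ]))]
rack D [(array([356., 346.]), 0.65, array([ 0.516 , -0.3539,  0.    ]))]
rack W [(array([ 53., 379.]), 0.84, array([ 0.5229, -0.374 ,  0.    ]))]
```

>>> jog_arm(
  moves=[
    {"fingers": 0, "slide": [-315, -245, -140], "angular": [0, 0, 0]},
    {"fingers": 0, "slide": [-315, -245, -140], "angular": [0, 0, 0]},
    {"fingers": 0, "slide": [-315, -245, -140], "angular": [0, 0, 0]},
    {"fingers": 0, "slide": [-315, -245, -140], "angular": [0, 0, 0]},
    {"fingers": 0, "slide": [-315, -245, -140], "angular": [0, 0, 0]},
    {"fingers": 0, "slide": [-315, -245, -140], "angular": [0, 0, 0]},
    {"fingers": 0, "slide": [-315, -245, -140], "angular": [0, 0, 0]},
    {"fingers": 0, "slide": [-315, -245, -140], "angular": [0, 0, 0]},
    {"fingers": 0, "slide": [-315, -245, -140], "angular": [0, 0, 0]},
    {"fingers": 0, "slide": [-315, -245, -140], "angular": [0, 0, 0]},
  ],
)

```text
clock: 3.23
tcp_pos: [0.397, 0.223, 0.3592]
orientation: [0.0, 0.152, 0.988, 0.0]
wrist_force: [2.4, 1.3, -0.0]
finger_gap: 0.0855
grip_force: 0.0
```

Run:
```python
from h import *
np.set_printoptions(precision=4,suppress=True)
s=get_state();print(s["clock"],s["tcp_pos"],s["joint_pos"]);print("rack above",tool([.484,-.364,.30]))
p=shot("wrist");save(p,"w1.png")
for t,z in dict(board_line=.182,board_handle=.214,board_hook=.176,riser_edge=.17).items():
    print(t,[(np.round(a["point"]),round(a["p"],2),atz(p,a["point"],z)) for a in tip_of(t,p)[:2]])
```

```text
3.2333 [0.397  0.223  0.3592] [0.3351 0.0753 0.0878 1.5823 0.0001 0.6407]
rack above [-259.5584 -533.6249   58.997 ]
board_line []
board_handle [(array([340., 279.]), 0.71, array([0.5171, 0.2157, 0.214 ]))]
board_hook [(array([215., 290.]), 0.73, array([0.5122, 0.0448, 0.176 ]))]
riser_edge []
```

View pics/w1.png

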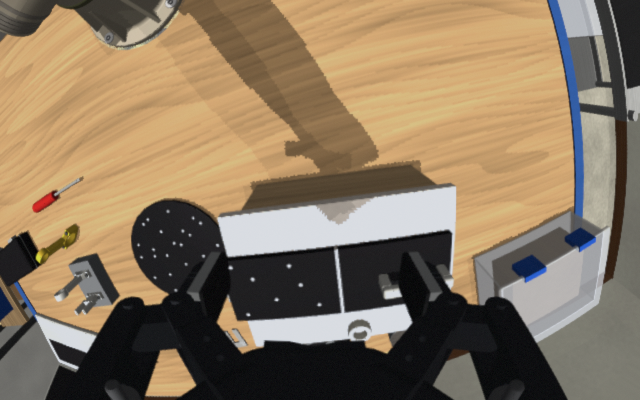

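The wrist picture shows the deck's outward edge running from (220,215) towards (257,345). The board's near edge runs from (229,262) to (451,231), the white line from (336,247) to (343,312), and the handle is near (415,285). The rack sits at (85,285) with the rod at (65,295).

Run:
```python
from h import *
np.set_printoptions(precision=4,suppress=True)
p=shot("wrist")
for n,px,z in [("deckA",(220,215),.17),("deckB",(455,185),.17),("edge far",(256,345),.17),("bA",(229,262),.182),("bB",(451,231),.182),("lineA",(336,247),.182),("lineB",(343,312),.182),("rackTL",(67,262),.038),("rackTR",(95,253),.038),("rackBR",(117,297),.038)]:
    print(n,atz(p,px,z))
```

```text
deckA [0.4143 0.0987 0.17  ]
deckB [0.4647 0.3845 0.17  ]
edge far [0.6278 0.0577 0.17  ]
bA [0.4727 0.0887 0.182 ]
bB [0.5176 0.3655 0.182 ]
lineA [0.4909 0.222  0.182 ]
lineB [0.5903 0.2039 0.182 ]
rackTL [ 0.4464 -0.3911  0.038 ]
rackTR [ 0.447 -0.279  0.038]
rackBR [ 0.5593 -0.2889  0.038 ]
```

>>> jog_arm(
  moves=[
    {"fingers": 0, "slide": [-260, -534, 40], "angular": [0, 0, 0]},
    {"fingers": 0, "slide": [-260, -534, 40], "angular": [0, 0, -6]},
    {"fingers": 0, "slide": [-260, -534, 40], "angular": [0, 0, -12]},
    {"fingers": 0, "slide": [-260, -534, 40], "angular": [0, 0, -18]},
    {"fingers": 0, "slide": [-260, -534, 40], "angular": [0, 0, -20]},
    {"fingers": 0, "slide": [-260, -534, 40], "angular": [0, 0, -20]},
    {"fingers": 0, "slide": [-260, -534, 40], "angular": [0, 0, -20]},
    {"fingers": 0, "slide": [-260, -534, 40], "angular": [0, 0, -20]},
    {"fingers": 0, "slide": [-260, -534, 40], "angular": [0, 0, -20]},
    {"fingers": 0, "slide": [-260, -534, 40], "angular": [0, 0, -20]},
  ],
)

```text
clock: 4.37
tcp_pos: [0.4555, -0.1704, 0.3306]
orientation: [-0.0, -0.023, 1.0, 0.0]
wrist_force: [0.3, -0.3, -0.3]
finger_gap: 0.0854
grip_force: 0.0
```

>>> jog_arm(
  moves=[
    {"fingers": 0, "slide": [0, 0, 0], "angular": [0, 0, 0]},
    {"fingers": 0, "slide": [0, 0, 0], "angular": [0, 0, 0]},
  ],
)

```text
clock: 4.53
tcp_pos: [0.4554, -0.1706, 0.3297]
orientation: [-0.001, -0.021, 1.0, 0.001]
wrist_force: [-0.4, -0.2, -0.5]
finger_gap: 0.086
grip_force: 0.0
```

Run:
```python
from h import *
np.set_printoptions(precision=4,suppress=True)
s=get_state();print(s["clock"],s["tcp_pos"],s["joint_pos"],rot(s["orientation"]))
p=shot("wrist");save(p,"w2.png")
for t,z in dict(rod_eye=.126,fork=.008,rack=0,rod=.008).items():
    print(t,[(np.round(a["point"]),round(a["p"],2),atz(p,a["point"],z)) for a in tip_of(t,p)[:2]])
```

```text
4.5333 [ 0.4554 -0.1706  0.3297] [-0.5239  0.1338  0.0823  1.5222  0.0004 -0.5662] [[-0.9991 -0.0422 -0.0024]
 [-0.0422  0.9991  0.0018]
 [ 0.0023  0.0019 -1.    ]]
rod_eye [(array([166., 188.]), 0.64, array([ 0.4884, -0.3614,  0.126 ])), (array([361., 185.]), 0.37, array([ 0.4744, -0.1126,  0.126 ]))]
fork [(array([197., 204.]), 0.85, array([ 0.5509, -0.3652,  0.008 ])), (array([167., 188.]), 0.69, array([ 0.5247, -0.4219,  0.008 ]))]
rack [(array([197., 182.]), 0.98, array([ 0.5153, -0.3652,  0.    ]))]
rod [(array([195., 168.]), 0.91, array([ 0.4885, -0.3651,  0.008 ])), (array([196., 114.]), 0.83, array([ 0.3996, -0.3607,  0.008 ]))]
```

View pics/w2.png

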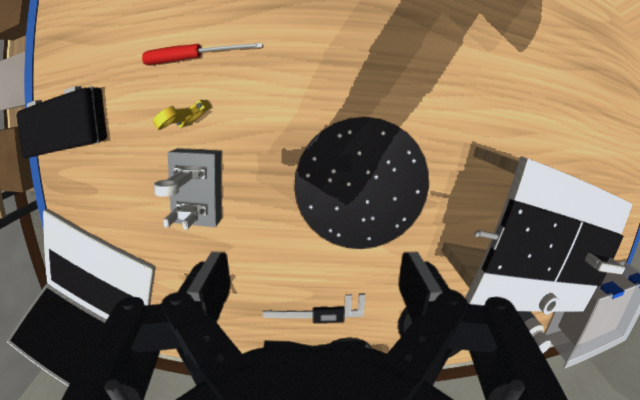

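The picture shows the rack square to the view: right edge (221,151) to (221,225), rod eye ring at about (166,187), fork prongs at (175,220).

Run:
```python
from h import *
np.set_printoptions(precision=4,suppress=True)
p=shot("wrist")
for n,px,z in [("rTR",(221,151),.038),("rBR",(221,225),.038),("rTL",(169,150),.038),("footR",(205,170),.038),("hook",(484,236),.176)]:
    print(n,atz(p,px,z))
```

```text
rTR [ 0.4565 -0.3083  0.038 ]
rBR [ 0.5771 -0.3137  0.038 ]
rTL [ 0.4556 -0.3961  0.038 ]
footR [ 0.4866 -0.3353  0.038 ]
hook [0.5181 0.0435 0.176 ]
```

>>> jog_arm(
  moves=[
    {"fingers": 0, "slide": [-24, -194, 90], "angular": [0, 0, 0]},
    {"fingers": 0, "slide": [-24, -194, 90], "angular": [0, 0, 0]},
    {"fingers": 0, "slide": [-24, -194, 90], "angular": [0, 0, 0]},
    {"fingers": 0, "slide": [-24, -194, 90], "angular": [0, 0, 0]},
    {"fingers": 0, "slide": [-24, -194, 90], "angular": [0, 0, 0]},
    {"fingers": 0, "slide": [-24, -194, 90], "angular": [0, 0, 0]},
    {"fingers": 0, "slide": [-24, -194, 90], "angular": [0, 0, 0]},
    {"fingers": 0, "slide": [-24, -194, 90], "angular": [0, 0, 0]},
  ],
)

```text
clock: 5.5
tcp_pos: [0.4877, -0.3623, 0.2411]
orientation: [-0.0, -0.022, 1.0, 0.001]
wrist_force: [0.1, -0.0, 1.4]
finger_gap: 0.0852
grip_force: 0.0
```

Run:
```python
from h import *
np.set_printoptions(precision=4,suppress=True)
s=get_state();print(s["clock"],s["tcp_pos"],rot(s["orientation"]))
p=shot("wrist");save(p,"w3.png")
for t,z in dict(rod_eye=.126,fork=.008,rack=0,rod=.008).items():
    print(t,[(np.round(a["point"]),round(a["p"],2),atz(p,a["point"],z)) for a in tip_of(t,p)[:2]])
```

```text
5.5 [ 0.4877 -0.3623  0.2411] [[-0.999  -0.0437 -0.0007]
 [-0.0437  0.999   0.0013]
 [ 0.0006  0.0014 -1.    ]]
rod_eye [(array([313., 186.]), 0.85, array([ 0.4852, -0.3629,  0.126 ])), (array([320.,  86.]), 0.67, array([ 0.3971, -0.3608,  0.126 ]))]
fork [(array([314., 208.]), 0.87, array([ 0.5499, -0.36  ,  0.008 ]))]
rack [(array([310., 180.]), 0.72, array([ 0.5143, -0.366 ,  0.    ]))]
rod [(array([311., 164.]), 0.79, array([ 0.4901, -0.3659,  0.008 ])), (array([317.,  92.]), 0.77, array([ 0.3997, -0.362 ,  0.008 ]))]
```

View pics/w3.png

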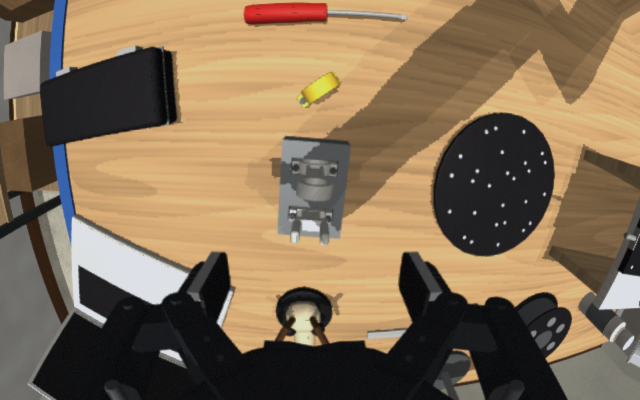

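The rack is in the middle: right edge (350,142) to (341,238), left edge (283,137) to (278,233). The rod ring is at about (316,187), with the fork below it at (310,220).

Run:
```python
from h import *
np.set_printoptions(precision=4,suppress=True)
p=shot("wrist")
c=[atz(p,q,.038) for q in [(350,142),(341,238),(283,137),(278,233)]]
print(*c,sum(c)/4)
for a,b in((0,1),(2,3)): d=c[b]-c[a];print(np.degrees(np.arctan2(d[1],d[0])))
for q in [(297,187),(336,187),(316,187)]: print(atz(p,q,.132))
```

```text
[ 0.4573 -0.3221  0.038 ] [ 0.5802 -0.3239  0.038 ] [ 0.455 -0.4    0.038] [ 0.5768 -0.4046  0.038 ] [ 0.5173 -0.3626  0.038 ]
-0.8622937711687779
-2.1457149140213376
[ 0.4868 -0.3776  0.132 ]
[ 0.4852 -0.343   0.132 ]
[ 0.486  -0.3608  0.132 ]
```

>>> jog_arm(
  moves=[
    {"fingers": 0, "slide": [1, 0, 40], "angular": [0, 0, 4]},
    {"fingers": 0, "slide": [1, 0, 80], "angular": [0, 0, 4]},
    {"fingers": 0, "slide": [1, 0, 105], "angular": [0, 0, 4]},
    {"fingers": 0, "slide": [1, 0, 121], "angular": [0, 0, 4]},
    {"fingers": 0.3, "slide": [1, 0, 121], "angular": [0, 0, 4]},
    {"fingers": 1, "slide": [1, 0, 121], "angular": [0, 0, 4]},
    {"fingers": 1, "slide": [1, 0, 121], "angular": [0, 0, 4]},
    {"fingers": 1, "slide": [1, 0, 121], "angular": [0, 0, 4]},
    {"fingers": 1, "slide": [1, 0, 121], "angular": [0, 0, 4]},
    {"fingers": 1, "slide": [1, 0, 121], "angular": [0, 0, 4]},
  ],
  squeeze=50,
)

```text
clock: 6.63
tcp_pos: [0.4905, -0.3659, 0.1272]
orientation: [0.005, 0.013, 1.0, -0.004]
wrist_force: [0.8, 4.0, 42.7]
finger_gap: 0.017
grip_force: 48.5
```

>>> jog_arm(
  moves=[
    {"fingers": 1, "slide": [0, 0, 0], "angular": [0, 0, 0]},
    {"fingers": 1, "slide": [0, 0, 0], "angular": [0, 0, 0]},
    {"fingers": 1, "slide": [0, 0, 0], "angular": [0, 0, 0]},
  ],
)

```text
clock: 6.88
tcp_pos: [0.4922, -0.3671, 0.1305]
orientation: [0.008, 0.013, 1.0, -0.006]
wrist_force: [-0.0, 5.2, 34.9]
finger_gap: 0.0104
grip_force: 57.9
```

>>> jog_arm(
  moves=[
    {"fingers": 0, "slide": [0, 0, 0], "angular": [0, 0, 0]},
    {"fingers": 0, "slide": [0, 0, 0], "angular": [0, 0, 0]},
    {"fingers": 0, "slide": [0, 0, 0], "angular": [0, 0, 0]},
    {"fingers": 0, "slide": [0, 0, -10], "angular": [0, 0, 0]},
    {"fingers": 0, "slide": [0, 0, -50], "angular": [0, 0, 0]},
    {"fingers": 0, "slide": [0, 0, -80], "angular": [0, 0, 0]},
    {"fingers": 0, "slide": [0, 0, -80], "angular": [0, 0, 0]},
  ],
)

```text
clock: 7.47
tcp_pos: [0.4889, -0.3656, 0.2074]
orientation: [0.004, 0.013, 1.0, -0.003]
wrist_force: [1.6, -0.6, 1.5]
finger_gap: 0.0855
grip_force: 0.0
```

Run:
```python
from h import *
np.set_printoptions(precision=4,suppress=True)
s=get_state();print(s["clock"],s["tcp_pos"],s["finger_gap"],rot(s["orientation"]))
p=shot("wrist");d=shot("side")
a=cv2.resize(p["color"][80:320,200:480],(560,480),interpolation=cv2.INTER_CUBIC)
b=cv2.resize(d["color"][290:380,280:410],(390,270),interpolation=cv2.INTER_CUBIC)
im=np.zeros((480,790,3),np.uint8);im[:,:560]=a;im[:270,560:]=b[:,80:310]
cv2.imwrite("pics/m4.png",im[:,:,::-1])
for t,z in dict(rod_eye=.126,fork=.008,rod=.008).items():
    for q in (p,d): print(t,[(np.round(a["point"]),round(a["p"],2),atz(q,a["point"],z)) for a in tip_of(t,q)[:2]])
```

```text
7.4667 [ 0.4889 -0.3656  0.2074] 0.08546050789699862 [[-0.9996  0.0266  0.0071]
 [ 0.0266  0.9996 -0.0069]
 [-0.0073 -0.0067 -1.    ]]
rod_eye [(array([317., 199.]), 0.87, array([ 0.4884, -0.3639,  0.126 ])), (array([318.,  81.]), 0.57, array([ 0.3965, -0.3606,  0.126 ]))]
rod_eye [(array([348., 319.]), 0.79, array([ 0.4904, -0.3598,  0.126 ])), (array([302., 337.]), 0.67, array([ 0.3964, -0.3673,  0.126 ]))]
fork [(array([317., 212.]), 0.71, array([ 0.546 , -0.3655,  0.008 ]))]
fork [(array([370., 345.]), 0.83, array([ 0.5437, -0.3657,  0.008 ]))]
rod [(array([318., 167.]), 0.94, array([ 0.4895, -0.3622,  0.008 ])), (array([321.,   0.]), 0.73, array([ 0.296 , -0.3536,  0.008 ]))]
rod [(array([346., 351.]), 0.6, array([ 0.4906, -0.3616,  0.008 ])), (array([346., 322.]), 0.5, array([ 0.5159, -0.2998,  0.008 ]))]
```

View pics/m4.png

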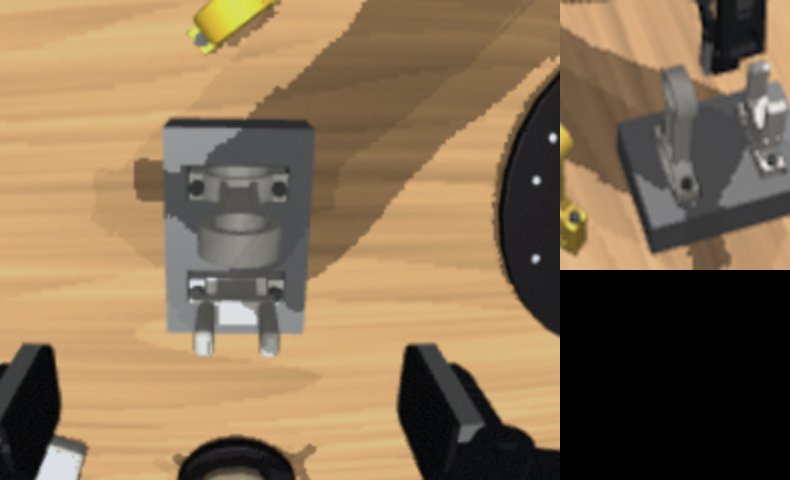

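The wrist crop shows the rod still upright in its pocket and aligned with the gripper. The pads had closed too high and slipped off the ring, so I'll go about 12 mm lower and let the arm settle before closing.

>>> jog_arm(
  moves=[
    {"fingers": 0, "slide": [0, 2, 40], "angular": [0, 0, 0]},
    {"fingers": 0, "slide": [0, 2, 75], "angular": [0, 0, 0]},
    {"fingers": 0, "slide": [0, 2, 92], "angular": [0, 0, 0]},
    {"fingers": 0, "slide": [0, 2, 92], "angular": [0, 0, 0]},
    {"fingers": 0, "slide": [0, 2, 92], "angular": [0, 0, 0]},
    {"fingers": 0, "slide": [0, 2, 92], "angular": [0, 0, 0]},
  ],
)

```text
clock: 8.37
tcp_pos: [0.4873, -0.3619, 0.1093]
orientation: [0.0, 0.013, 1.0, -0.0]
wrist_force: [-0.1, -0.4, 0.2]
finger_gap: 0.0851
grip_force: 0.0
```

>>> jog_arm(
  moves=[
    {"fingers": 1, "slide": [0, 0, 0], "angular": [0, 0, 0]},
    {"fingers": 1, "slide": [0, 0, 0], "angular": [0, 0, 0]},
    {"fingers": 1, "slide": [0, 0, 0], "angular": [0, 0, 0]},
    {"fingers": 1, "slide": [0, 0, 0], "angular": [0, 0, 0]},
  ],
  squeeze=50,
)

```text
clock: 8.7
tcp_pos: [0.4872, -0.3618, 0.1092]
orientation: [0.001, 0.013, 1.0, -0.001]
wrist_force: [0.2, -0.4, -0.7]
finger_gap: 0.0388
grip_force: 0.0
```

>>> jog_arm(
  moves=[
    {"fingers": 1, "slide": [0, 0, 0], "angular": [0, 0, 0]},
    {"fingers": 1, "slide": [0, 0, 0], "angular": [0, 0, 0]},
    {"fingers": 1, "slide": [0, 0, 0], "angular": [0, 0, 0]},
    {"fingers": 1, "slide": [0, 0, 0], "angular": [0, 0, 0]},
  ],
)

```text
clock: 9.03
tcp_pos: [0.4873, -0.3619, 0.1093]
orientation: [0.001, 0.013, 1.0, -0.001]
wrist_force: [-0.7, 0.5, 6.8]
finger_gap: 0.031
grip_force: 50.3
```

>>> jog_arm(
  moves=[
    {"fingers": 1, "slide": [0, 0, -8], "angular": [0, 0, 0]},
    {"fingers": 1, "slide": [0, 0, -20], "angular": [0, 0, 0]},
    {"fingers": 1, "slide": [0, 0, -35], "angular": [0, 0, 0]},
    {"fingers": 1, "slide": [0, 0, -50], "angular": [0, 0, 0]},
    {"fingers": 1, "slide": [0, 0, -65], "angular": [0, 0, 0]},
    {"fingers": 1, "slide": [0, 0, -70], "angular": [0, 0, 0]},
    {"fingers": 1, "slide": [0, 0, -70], "angular": [0, 0, 0]},
  ],
)

```text
clock: 9.62
tcp_pos: [0.4872, -0.3618, 0.1794]
orientation: [0.001, 0.013, 1.0, -0.001]
wrist_force: [0.8, -0.3, -1.8]
finger_gap: 0.0312
grip_force: 50.2
```

Run:
```python
from h import *
np.set_printoptions(precision=4,suppress=True)
s=get_state();print(s["clock"],s["tcp_pos"],s["finger_gap"],s["grip_force"],rot(s["orientation"]))
P=[shot(n) for n in("scene","side","wrist")]
L={}
for q,n in zip(P,"SDW"):
    for t in("rod_eye","rod"):
        print(t,n,[(np.round(a["point"]),round(a["p"],2)) for a in tip_of(t,q)[:3]])
    print(n,"expected eye px",proj(q,np.array(s["tcp_pos"])+[0,0,.017]))
im=np.zeros((400,800,3),np.uint8)
for k,(q) in enumerate(P[:2]):
    u,v=proj(q,np.array(s["tcp_pos"])).astype(int)
    c=q["color"][max(v-60,0):v+60,u-60:u+60]; im[:,400*k:400*k+400]=cv2.resize(c,(400,400))
cv2.imwrite("pics/m5.png",im[:,:,::-1])
```

```text
9.6167 [ 0.4872 -0.3618  0.1794] 0.03115934397966093 50.2442355081439 [[-0.9996  0.0265  0.0014]
 [ 0.0265  0.9996 -0.0012]
 [-0.0014 -0.0012 -1.    ]]
rod_eye S [(array([236., 157.]), 0.63), (array([220., 157.]), 0.61)]
rod S [(array([248., 188.]), 0.87), (array([227., 188.]), 0.73)]
S expected eye px [220.1981 158.6657]
rod_eye D [(array([350., 303.]), 0.97), (array([300., 336.]), 0.91)]
rod D [(array([300., 366.]), 0.85), (array([345., 334.]), 0.64), (array([298., 160.]), 0.54)]
D expected eye px [348.1187 299.4186]
rod_eye W [(array([307.,  88.]), 0.93), (array([314., 263.]), 0.82)]
rod W [(array([312.,  92.]), 0.94), (array([314., 196.]), 0.72)]
W expected eye px [312.804  266.5635]
```

View pics/m5.png

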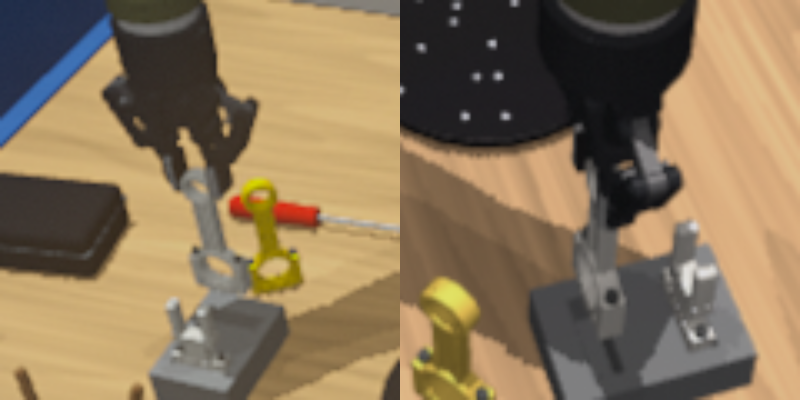

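The crops show the rod lifted clear of the rack and held by its eye, with the fork left in place. Next I'll carry it to just outside the hook while turning it to the board's axis.

>>> jog_arm(
  moves=[
    {"fingers": 1, "slide": [0, 20, -10], "angular": [0, 0, 0]},
    {"fingers": 1, "slide": [-1, 50, -10], "angular": [0, 0, 0]},
    {"fingers": 1, "slide": [-2, 85, -10], "angular": [0, 0, -5]},
    {"fingers": 1, "slide": [-3, 120, -10], "angular": [0, 0, -12]},
    {"fingers": 1, "slide": [-4, 155, -10], "angular": [0, 0, -19]},
    {"fingers": 1, "slide": [-5, 190, -10], "angular": [0, 0, -26]},
    {"fingers": 1, "slide": [-6, 225, -10], "angular": [0, 0, -33]},
    {"fingers": 1, "slide": [-6, 260, -10], "angular": [0, 0, -40]},
    {"fingers": 1, "slide": [-6, 290, -10], "angular": [0, 0, -46]},
    {"fingers": 1, "slide": [-6, 315, -10], "angular": [0, 0, -52]},
  ],
)

```text
clock: 10.9
tcp_pos: [0.5008, -0.0444, 0.1883]
orientation: [0.0, -0.429, 0.903, 0.0]
wrist_force: [0.4, -0.6, -3.3]
finger_gap: 0.031
grip_force: 50.4
```

Run:
```python
from h import *
np.set_printoptions(precision=4,suppress=True)
s=get_state();print(s["clock"],s["tcp_pos"],s["finger_gap"],rot(s["orientation"]))
print(tool([.503,-.001,.189]))
```

```text
10.9 [ 0.5008 -0.0444  0.1883] 0.030963180052214496 [[-0.6314 -0.7755  0.0002]
 [-0.7755  0.6314  0.0005]
 [-0.0005  0.0002 -1.    ]]
[-35.0534  25.6408  -0.6659]
```

>>> jog_arm(
  moves=[
    {"fingers": 1, "slide": [-10, 7, 0], "angular": [0, 0, -7]},
    {"fingers": 1, "slide": [-20, 14, 0], "angular": [0, 0, -14]},
    {"fingers": 1, "slide": [-30, 21, 0], "angular": [0, 0, -21]},
    {"fingers": 1, "slide": [-30, 21, 0], "angular": [0, 0, -27]},
    {"fingers": 1, "slide": [-30, 21, 0], "angular": [0, 0, -29]},
    {"fingers": 1, "slide": [-30, 21, 0], "angular": [0, 0, -29]},
    {"fingers": 1, "slide": [-30, 21, 0], "angular": [0, 0, -29]},
  ],
)

```text
clock: 11.48
tcp_pos: [0.504, -0.0101, 0.1882]
orientation: [0.0, -0.639, 0.769, 0.0]
wrist_force: [-0.3, 0.2, -2.5]
finger_gap: 0.0309
grip_force: 50.4
```

Run:
```python
from h import *
np.set_printoptions(precision=4,suppress=True)
s=get_state();print(s["clock"],s["tcp_pos"],s["finger_gap"],rot(s["orientation"]))
P=[shot(n) for n in("scene","side","wrist")]
L=dict(rod_eye=.205,rod=.087,board_hook=.176,board_line=.182,board_handle=.214,riser_edge=.17)
for t,z in L.items():
    for q,n in zip(P,"SDW"):
        print(t,n,[(np.round(a["point"]),round(a["p"],2),atz(q,a["point"],z)) for a in tip_of(t,q)[:2]])
im=np.zeros((600,800,3),np.uint8)
im[:,:]=0
im[:300,:400]=cv2.resize(P[0]["color"][140:260,300:460],(400,300),interpolation=3)
im[:300,400:]=cv2.resize(P[1]["color"][90:240,210:410],(400,300),interpolation=3)
im[300:,:480]=cv2.resize(P[2]["color"],(480,300))
cv2.imwrite("pics/m6.png",im[:,:,::-1])
save(P[2],"w6.png")
```

```text
11.4833 [ 0.504  -0.0101  0.1882] 0.03086986046364698 [[-0.1837 -0.983   0.0001]
 [-0.983   0.1837  0.0001]
 [-0.0001 -0.     -1.    ]]
rod_eye S [(array([237., 159.]), 0.8, array([ 0.4865, -0.3082,  0.205 ])), (array([334., 177.]), 0.77, array([ 0.4942, -0.0203,  0.205 ]))]
rod_eye D [(array([301., 170.]), 0.9, array([ 0.5091, -0.0054,  0.205 ])), (array([303., 336.]), 0.86, array([ 0.3874, -0.4096,  0.205 ]))]
rod_eye W [(array([313., 263.]), 0.65, array([ 0.5047, -0.0107,  0.205 ]))]
rod S [(array([334., 212.]), 0.81, array([ 0.5133, -0.012 ,  0.087 ])), (array([246., 189.]), 0.75, array([ 0.4849, -0.3011,  0.087 ]))]
rod D [(array([304., 367.]), 0.73, array([ 0.3876, -0.4061,  0.087 ])), (array([300., 209.]), 0.63, array([ 0.4999, -0.0124,  0.087 ]))]
rod W [(array([314., 197.]), 0.77, array([ 0.5047, -0.0065,  0.087 ])), (array([133., 279.]), 0.3, array([0.7215, 0.0514, 0.087 ]))]
board_hook S [(array([458., 210.]), 0.72, array([0.5066, 0.3161, 0.176 ])), (array([358., 194.]), 0.61, array([0.5116, 0.0536, 0.176 ]))]
board_hook D [(array([296., 164.]), 0.77, array([0.5137, 0.0535
[... 218 characters left out ...]
182 ])), (array([224., 216.]), 0.68, array([ 0.6845, -0.2592,  0.182 ]))]
board_line D [(array([291., 127.]), 0.93, array([0.5425, 0.1956, 0.182 ]))]
board_line W [(array([134., 278.]), 0.56, array([ 0.6331, -0.0016,  0.182 ]))]
board_handle S [(array([456., 207.]), 0.78, array([0.5409, 0.3007, 0.214 ])), (array([192., 262.]), 0.71, array([ 0.8506, -0.2458,  0.214 ]))]
board_handle D [(array([287.,  94.]), 0.93, array([0.5653, 0.3082, 0.214 ])), (array([356., 350.]), 0.62, array([ 0.4601, -0.4651,  0.214 ]))]
board_handle W []
riser_edge S []
riser_edge D [(array([302., 157.]), 0.68, array([0.5381, 0.0825, 0.17  ]))]
riser_edge W [(array([303., 332.]), 0.89, array([0.527 , 0.0677, 0.17  ]))]
```

View pics/m6.png

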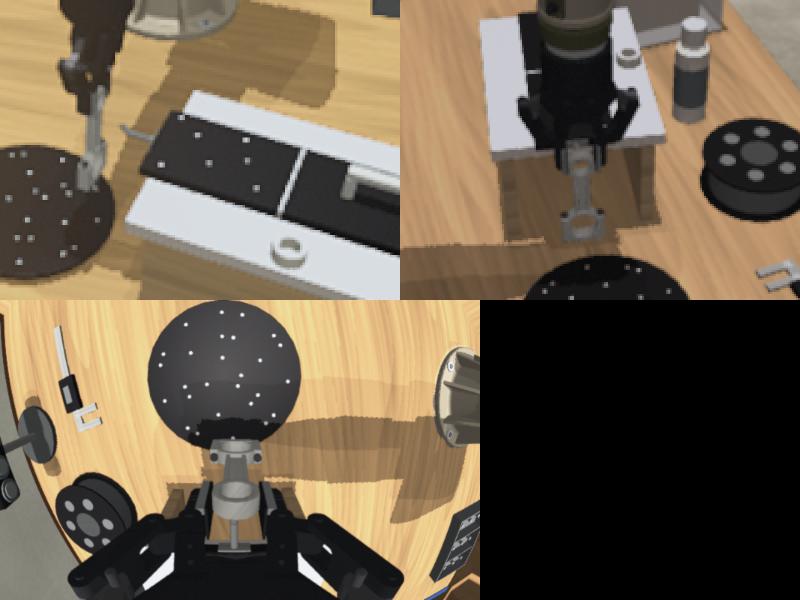

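The mosaic shows the rod upright and turned, with its eye facing the hook. In the wrist view the hook lies at about (312, 295–327), just behind the ring. I'll read the hook's columns numerically.

Run:
```python
from h import *
np.set_printoptions(precision=1,suppress=True,linewidth=200)
p=shot("wrist"); g=cv2.cvtColor(p["color"],cv2.COLOR_RGB2HSV)
for r in range(276,334,4): print(r,"V",g[r,294:334:2,2],"S",g[r,298:328:2,1])
for c in (305,309,313):
  for r in (297,325): print((c,r),tool(atz(p,(c,r),.176)))
print(proj(p,np.array(get_state()["tcp_pos"])+[0,0,.017]))
```

```text
276 V [146 151 154 156 157 157 160 160 163 165 164 163 162 157 153 151 154 152 146 143] S [12 11 11 11 11 11 13 12 12 11 11 11 13 12 12]
280 V [148 153 155 156 158 158 161 162 164 163 165 161 155 151 155 155 150 146 145 145] S [13 10 11 11 11 14 14 11 11 11 12 10 13 12 12]
284 V [149 152 154 156 159 161 160 161 164 160 159 154 153 156 153 149 148 148 146 144] S [10 13 11 13 11 11 11 11 11 10 10 10 10 12 10]
288 V [144 152 156 158 158 159 162 160 157 154 153 157 156 152 148 149 149 146 147 142] S [11 10 11 10 11 11 13 10 12 11 11 12 10 10 12]
292 V [134 137 145 152 154 147 133 136 142 149 154 145 146 144 143 144 143 143 139 136] S [106  96  76  59  19   9  13  10  10  11  26  35  39  46  64]
296 V [135 136 139 149 153 147 118 119 120 125 113  88 133 139 140 140 142 141 142 135] S [112 115 115 113  73   6   4   4   7  26 111 114 113 113 113]
300 V [151 138 136 142 151 151 123 119 123 120 114 101 132 137 138 138 140 140 140 136] S [114 115 115 113  73   6   4   4   7  23 112 115 115 115 115]
304 V [152 145 134 138 147 151 125 120 131 128 117 100 131 141 137 136 139 138 140 137] S [114 1
[... 524 characters left out ...]
24 124 122 122 121 105 115 131 128 119 100 113 117 116 117 115 114 113 111] S [68 69 69 67 49  4  6  2  6 15 54 52 53 50 49]
324 V [ 75  74  74  75  75  76  75 114 130 129 120  94  72  73  73  75  75  74  74  77] S [ 3 10  7  7  3  2  4  4  4  5  7  3  3  7  7]
328 V [ 68  68  69  69  70  69  70 112 130 129 118  95  67  68  69  68  68  68  69  67] S [0 4 4 4 4 5 4 6 2 5 0 4 4 0 8]
332 V [74 75 74 74 73 75 75 78 84 84 80 75 77 76 75 76 76 75 75 72] S [ 3  3  3  3  3  7  3  6 10  3 10  7 10  7  7]
(305, 297) [-43.   -6.1  12.2]
(305, 325) [-67.9  -6.5  12.2]
(309, 297) [-43.   -3.5  12.2]
(309, 325) [-67.9  -3.7  12.2]
(313, 297) [-43.   -0.9  12.2]
(313, 325) [-67.9  -0.9  12.2]
[314.3 263.3]
```

>>> jog_arm(
  moves=[
    {"fingers": 1, "slide": [0, -2, 13], "angular": [0, 0, 0]},
    {"fingers": 1, "slide": [0, -2, 26], "angular": [0, 0, 0]},
    {"fingers": 1, "slide": [0, -2, 26], "angular": [0, 0, 0]},
    {"fingers": 1, "slide": [-10, -2, 26], "angular": [0, 0, 0]},
    {"fingers": 1, "slide": [-18, -2, 26], "angular": [0, 0, 0]},
    {"fingers": 1, "slide": [-18, -2, 26], "angular": [0, 0, 0]},
    {"fingers": 1, "slide": [-18, -2, 26], "angular": [0, 0, 0]},
  ],
)

```text
clock: 13.17
tcp_pos: [0.5099, 0.0079, 0.163]
orientation: [0.0, -0.64, 0.768, -0.0]
wrist_force: [-0.2, -0.1, -2.7]
finger_gap: 0.0315
grip_force: 50.5
```

Run:
```python
from h import *
np.set_printoptions(precision=4,suppress=True,linewidth=160)
s=get_state();print(s["clock"],s["tcp_pos"],s["wrist_force"])
P=[shot(n) for n in("scene","side","wrist")]
for q,n in zip(P,"SDW"):
    for t in("rod_eye","board_hook"): print(n,t,[(np.round(a["point"]),round(a["p"],2)) for a in tip_of(t,q)[:3]])
im=np.zeros((600,800,3),np.uint8)
im[:,:400]=cv2.resize(P[0]["color"][145:235,320:380],(400,600),interpolation=3)
im[:300,400:]=cv2.resize(P[1]["color"][130:205,250:350],(400,300),interpolation=3)
im[300:,400:]=cv2.resize(P[2]["color"][240:340,250:383],(400,300),interpolation=3)
cv2.imwrite("pics/m7.png",im[:,:,::-1])
```

```text
13.1667 [0.5099 0.0079 0.163 ] [-0.2301 -0.1142 -2.7391]
S rod_eye [(array([339., 184.]), 0.62), (array([236., 158.]), 0.61), (array([417., 213.]), 0.32)]
S board_hook [(array([357., 196.]), 0.96), (array([351., 325.]), 0.65)]
D rod_eye [(array([302., 336.]), 0.89), (array([304., 176.]), 0.79), (array([288.,  91.]), 0.52)]
D board_hook [(array([298., 164.]), 0.64)]
W rod_eye [(array([312., 262.]), 0.93)]
W board_hook [(array([314., 317.]), 0.89)]
```

View pics/m7.png

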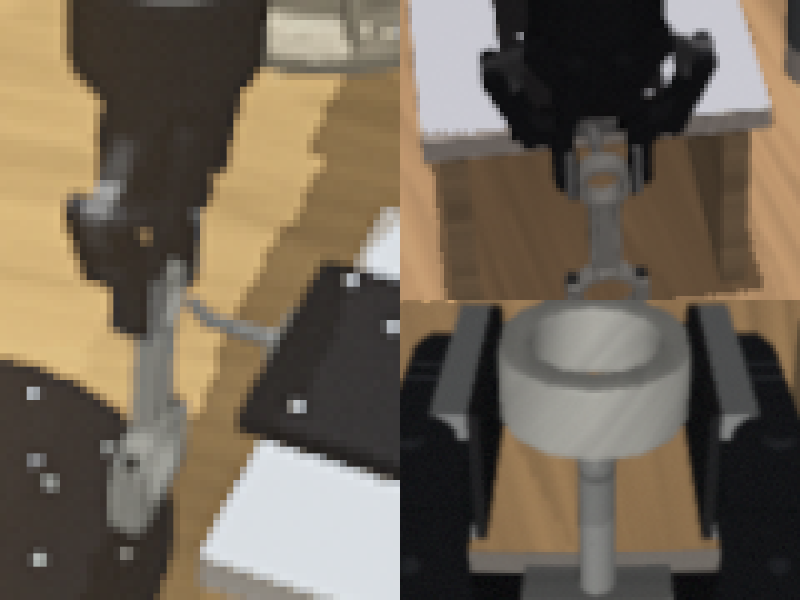

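In these crops the ring is centred laterally over the hook, both near column 313 in the wrist view. The hook tip in the scene view is at (348,190), just behind the ring. I'll check relative heights numerically.

Run:
```python
from h import *
np.set_printoptions(precision=4,suppress=True,linewidth=160)
S,D,W=[shot(n) for n in("scene","side","wrist")]
tc=np.array(get_state()["tcp_pos"])
e=tri([(S,(339,184)),(D,(304,176)),(W,(312,262))]); k=tri([(S,(357,196)),(D,(298,164)),(W,(314,317))])
print("eye",e,tool(e),"hook",k,tool(k))
print("exp eye S",proj(S,tc+[0,0,.017]))
R_=rot(get_state()["orientation"])
for dx in(-36,-38,-40,-42):
  h=tc+R_@[dx/1e3,0,0]; h[2]=.176; t=tc+R_@[(dx+22)/1e3,0,0]; t[2]=.182
  print(dx,"hook S",proj(S,h),"W",proj(W,h),"tip S",proj(S,t),"D",proj(D,h))
print("W root z.176 at row331:",tool(atz(W,(313,338),.176)))
g=cv2.cvtColor(W["color"],cv2.COLOR_RGB2GRAY); print(g[300:350:2,313],g[300:350:2,305])
```

```text
eye [ 0.5101 -0.0043  0.1924] [ 11.0753  -2.8782 -30.2245] hook [0.5178 0.0509 0.173 ] [-44.6064  -0.3083 -10.7878]
exp eye S [341.994  189.2822]
-36 hook S [354.1696 193.9413] W [314.2564 313.9987] tip S [346.7642 189.993 ] D [298.4728 166.5976]
-38 hook S [354.8557 194.1543] W [314.2576 316.6169] tip S [347.4443 190.2031] D [298.3824 166.0702]
-40 hook S [355.5425 194.3675] W [314.2588 319.1981] tip S [348.1252 190.4135] D [298.2924 165.5441]
-42 hook S [356.2302 194.581 ] W [314.2599 321.7426] tip S [348.8069 190.6242] D [298.2025 165.0193]
W root z.176 at row331: [-55.506   -0.7649 -13.7775]
[103 105 117 116 118 117 116 116 124 132 133 132 133 131 131 130 132 130 132 127  79 130  82  19  22] [126 126 127 127 127 124 123 120 120 117 118 124 123 107 107  77  72  69  70  74  76 129  76  19  20]
```

>>> jog_arm(
  moves=[
    {"fingers": 1, "slide": [-6, 0, 0], "angular": [0, 0, 0]},
    {"fingers": 1, "slide": [-12, 0, 0], "angular": [0, 0, 0]},
    {"fingers": 1, "slide": [-18, 0, 0], "angular": [0, 0, 0]},
    {"fingers": 1, "slide": [-18, 0, 0], "angular": [0, 0, 0]},
  ],
)

```text
clock: 14.1
tcp_pos: [0.5127, 0.0262, 0.1622]
orientation: [0.0, -0.64, 0.769, 0.0]
wrist_force: [-0.4, 0.0, -2.1]
finger_gap: 0.0309
grip_force: 50.5
```

>>> jog_arm(
  moves=[
    {"fingers": 1, "slide": [-6, 0, 0], "angular": [0, 0, 0]},
    {"fingers": 1, "slide": [-12, 0, 0], "angular": [0, 0, 0]},
    {"fingers": 1, "slide": [-17, 0, 0], "angular": [0, 0, 0]},
    {"fingers": 1, "slide": [-17, 0, 0], "angular": [0, 0, 0]},
    {"fingers": 1, "slide": [-17, 0, 0], "angular": [0, 0, 0]},
  ],
)

```text
clock: 14.52
tcp_pos: [0.5157, 0.042, 0.1622]
orientation: [-0.0, -0.64, 0.769, -0.0]
wrist_force: [0.1, -0.7, -3.0]
finger_gap: 0.0311
grip_force: 50.5
```

Run:
```python
from h import *
np.set_printoptions(precision=4,suppress=True,linewidth=160)
s=get_state();print(s["tcp_pos"],s["wrist_force"])
W,D=shot("wrist"),shot("side"); g=cv2.cvtColor(W["color"],cv2.COLOR_RGB2GRAY)
print(g[276:350:2,313]); print(g[276:350:2,303])
for t in("rod_eye","board_hook","board_line"): print(t,[(np.round(a["point"]),round(a["p"],2)) for a in tip_of(t,W)[:2]],[(np.round(a["point"]),round(a["p"],2)) for a in tip_of(t,D)[:2]])
save(W,"w8.png");save(D,"s8.png")
```

```text
[0.5157 0.042  0.1622] [ 0.0591 -0.7382 -3.0047]
[164 164 166 165 160 157 153 156 150  95 122  69  22  22  24  23  23  23  21  20  22  24  25  25  26  26  27  23  25  26  24  25  23  24  26  21  16]
[159 159 158 159 161 160 160 158 113  90 122  66  22  23  22  21  22  22  20  22  21  25  25  24  24  26  24  26  26  25  25  25  24  24  20  18  21]
rod_eye [(array([314., 262.]), 0.55)] [(array([300., 168.]), 0.93), (array([302., 338.]), 0.68)]
board_hook [(array([313., 266.]), 0.9)] [(array([297., 162.]), 0.78)]
board_line [] [(array([290., 126.]), 0.58)]
```

>>> jog_arm(
  moves=[
    {"fingers": 1, "slide": [0, 0, 4], "angular": [0, 0, 0]},
    {"fingers": 1, "slide": [0, 0, 8], "angular": [0, 0, 0]},
    {"fingers": 1, "slide": [0, 0, 8], "angular": [0, 0, 0]},
    {"fingers": 1, "slide": [0, 0, 8], "angular": [0, 0, 0]},
  ],
)

```text
clock: 15.25
tcp_pos: [0.5152, 0.0416, 0.1537]
orientation: [-0.0, -0.639, 0.769, 0.0]
wrist_force: [0.0, 0.6, -2.6]
finger_gap: 0.0308
grip_force: 50.4
```

>>> jog_arm(
  moves=[
    {"fingers": 1, "slide": [0, 0, 1], "angular": [0, 0, 0]},
    {"fingers": 1, "slide": [0, 0, 2], "angular": [0, 0, 0]},
    {"fingers": 1, "slide": [0, 0, 2], "angular": [0, 0, 0]},
  ],
)

```text
clock: 15.5
tcp_pos: [0.5156, 0.0416, 0.1521]
orientation: [-0.0, -0.639, 0.769, 0.0]
wrist_force: [-0.7, 0.3, -3.0]
finger_gap: 0.0312
grip_force: 50.5
```

>>> jog_arm(
  moves=[
    {"fingers": 1, "slide": [0, 0, 1], "angular": [0, 0, 0]},
    {"fingers": 1, "slide": [0, 0, 1.5], "angular": [0, 0, 0]},
    {"fingers": 1, "slide": [0, 0, 1.5], "angular": [0, 0, 0]},
  ],
)

```text
clock: 15.75
tcp_pos: [0.5159, 0.0416, 0.1516]
orientation: [0.0, -0.639, 0.769, -0.0]
wrist_force: [-2.3, 0.7, 4.3]
finger_gap: 0.0311
grip_force: 51.3
```

Run:
```python
from h import *
np.set_printoptions(precision=4,suppress=True,linewidth=160)
s=get_state();print(s["tcp_pos"],s["wrist_force"])
S,D,W=shot("scene"),shot("side"),shot("wrist")
for t in("rod_eye","rod","board_hook"):
  for q in(S,D,W): print(t,[(np.round(a["point"]),round(a["p"],2)) for a in tip_of(t,q)[:2]])
im=np.zeros((600,800,3),np.uint8)
im[:,:400]=cv2.resize(S["color"][145:235,320:380],(400,600),interpolation=3)
im[:300,400:]=cv2.resize(D["color"][130:205,250:350],(400,300),interpolation=3)
im[300:,400:]=cv2.resize(W["color"][240:340,250:383],(400,300),interpolation=3)
cv2.imwrite("pics/m9.png",im[:,:,::-1])
```

```text
[0.5159 0.0416 0.1516] [-2.3143  0.7323  4.324 ]
rod_eye [(array([406., 254.]), 0.59), (array([235., 158.]), 0.5)]
rod_eye [(array([299., 172.]), 0.71), (array([301., 338.]), 0.58)]
rod_eye [(array([313., 265.]), 0.81)]
rod [(array([244., 187.]), 0.87), (array([353., 224.]), 0.62)]
rod [(array([300., 204.]), 0.81), (array([302., 367.]), 0.77)]
rod [(array([317., 200.]), 0.85)]
board_hook [(array([357., 195.]), 0.95)]
board_hook [(array([298., 166.]), 0.74)]
board_hook []
```

View pics/m9.png

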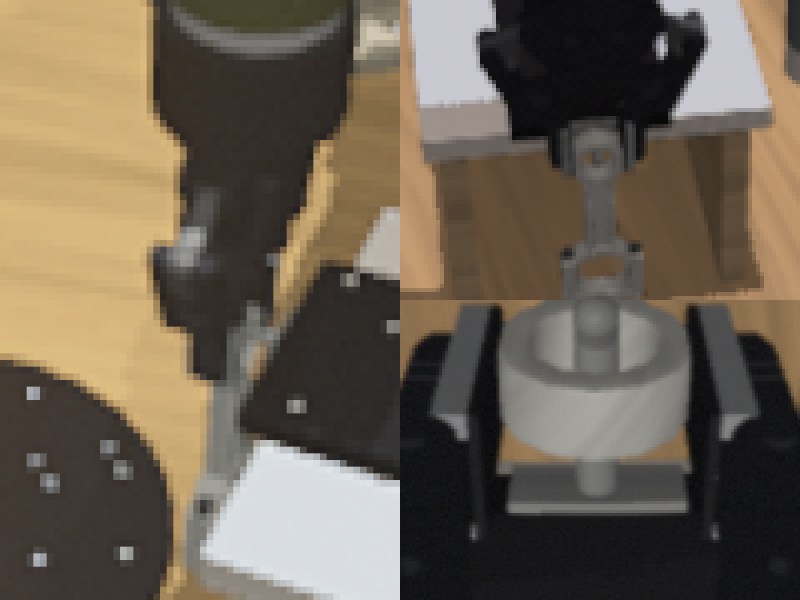

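The hook passes through the bore, visible at (313,250) in the wrist view, and the ring is centred. The wrist force jumped by 7 N, so the rod is resting on the hook. Releasing.

>>> jog_arm(
  moves=[
    {"fingers": 0.55, "slide": [0, 0, -0.5], "angular": [0, 0, 0]},
    {"fingers": 0.4, "slide": [0, 0, -0.5], "angular": [0, 0, 0]},
    {"fingers": 0.3, "slide": [0, 0, -0.5], "angular": [0, 0, 0]},
    {"fingers": 0.2, "slide": [0, 0, -0.5], "angular": [0, 0, 0]},
    {"fingers": 0.2, "slide": [0, 0, -0.5], "angular": [0, 0, 0]},
    {"fingers": 0.2, "slide": [0, 0, -0.5], "angular": [0, 0, 0]},
  ],
)

```text
clock: 16.85
tcp_pos: [0.5157, 0.0416, 0.1511]
orientation: [0.0, -0.639, 0.769, 0.0]
wrist_force: [-0.1, -0.1, -0.6]
finger_gap: 0.0682
grip_force: 0.0
```

>>> jog_arm(
  moves=[
    {"fingers": 0.2, "slide": [0, 0, -10], "angular": [0, 0, 0]},
    {"fingers": 0.2, "slide": [0, 0, -25], "angular": [0, 0, 0]},
    {"fingers": 0.2, "slide": [0, 0, -50], "angular": [0, 0, 0]},
    {"fingers": 0.2, "slide": [0, 0, -85], "angular": [0, 0, 0]},
    {"fingers": 0.2, "slide": [0, 0, -110], "angular": [0, 0, 0]},
    {"fingers": 0.2, "slide": [0, 0, -110], "angular": [0, 0, 0]},
    {"fingers": 0.2, "slide": [0, 0, -110], "angular": [0, 0, 0]},
  ],
)

```text
clock: 17.43
tcp_pos: [0.5169, 0.0415, 0.2635]
orientation: [0.002, -0.639, 0.769, -0.002]
wrist_force: [-0.9, 0.5, -0.1]
finger_gap: 0.0682
grip_force: 0.0
```

Run:
```python
from h import *
np.set_printoptions(precision=4,suppress=True,linewidth=160)
s=get_state();print(s["clock"],s["tcp_pos"],s["finger_gap"],s["wrist_force"])
S,D,W=shot("scene"),shot("side"),shot("wrist")
for t,z in dict(rod_eye=.1685,rod=.05,board_hook=.176,board_line=.182,board_handle=.214,riser_edge=.17).items():
  for n,q in zip("SDW",(S,D,W)): print(t,n,[(np.round(a["point"]),round(a["p"],2),atz(q,a["point"],z)) for a in tip_of(t,q)[:2]])
save(W,"w10.png");save(D,"s10.png");save(S,"c10.png")
```

```text
17.4333 [0.5169 0.0415 0.2635] 0.06816450876196935 [-0.8923  0.4589 -0.0616]
rod_eye S [(array([235., 159.]), 0.71, array([ 0.4459, -0.3399,  0.1685])), (array([353., 194.]), 0.56, array([0.5072, 0.037 , 0.1685]))]
rod_eye D [(array([302., 337.]), 0.72, array([ 0.391 , -0.3902,  0.1685])), (array([301., 170.]), 0.57, array([0.52  , 0.035 , 0.1685]))]
rod_eye W [(array([314., 194.]), 0.71, array([0.5154, 0.0395, 0.1685])), (array([313., 203.]), 0.35, array([0.5171, 0.0472, 0.1685]))]
rod S [(array([245., 184.]), 0.7, array([ 0.4267, -0.3332,  0.05  ])), (array([353., 228.]), 0.69, array([0.5267, 0.0469, 0.05  ]))]
rod D [(array([303., 367.]), 0.89, array([ 0.3916, -0.3874,  0.05  ])), (array([299., 206.]), 0.79, array([0.5116, 0.0341, 0.05  ]))]
rod W [(array([315., 168.]), 0.64, array([0.5154, 0.0445, 0.05  ])), (array([313., 198.]), 0.55, array([0.5238, 0.0817, 0.05  ]))]
board_hook S [(array([356., 197.]), 0.82, array([0.5257, 0.0494, 0.176 ])), (array([455., 214.]), 0.18, array([0.5235, 0.3085, 0.176 ]))]
board_hook D [(array([296., 166.]), 0.81, array([0.5113, 0.0464, 0.176 ]))]
board_hook W [(array([311., 202.]), 0.82, array([0.5186, 0.044 , 0.176 ]))]
board_line S [(array([418., 213.]), 0.66, array([0.5526, 0.2166, 0.182 ]))]
board_line D [(array([290., 126.]), 0.72, array([0.5408, 0.201 , 0.182 ])), (array([368., 346.]), 0.45, array([ 0.4886, -0.4502,  0.182 ]))]
board_line W [(array([316., 353.]), 0.69, array([0.5444, 0.2075, 0.182 ]))]
board_handle S [(array([456., 212.]), 0.92, array([0.5565, 0.3008, 0.214 ]))]
board_handle D [(array([288.,  92.]), 0.91, array([0.5703, 0.3197, 0.214 ])), (array([300., 201.]), 0.67, array([ 0.4735, -0.1113,  0.214 ]))]
board_handle W []
riser_edge S [(array([349., 323.]), 0.4, array([0.8826, 0.1052, 0.17  ])), (array([350., 223.]), 0.16, array([0.6184, 0.0532, 0.17  ]))]
riser_edge D [(array([299., 156.]), 0.71, array([0.5317, 0.0884, 0.17  ]))]
riser_edge W []
```

>>> jog_arm(
  moves=[
    {"fingers": 0.2, "slide": [-35, 0, 0], "angular": [0, 0, 0]},
    {"fingers": 0.2, "slide": [-75, 0, 0], "angular": [0, 0, 0]},
    {"fingers": 0.2, "slide": [-115, 0, 0], "angular": [0, 0, 0]},
    {"fingers": 0.2, "slide": [-155, 0, 0], "angular": [0, 0, 0]},
    {"fingers": 0.2, "slide": [-195, 0, 0], "angular": [0, 0, 0]},
    {"fingers": 0.2, "slide": [-235, 0, 0], "angular": [0, 0, 0]},
    {"fingers": 0.2, "slide": [-258, 0, 0], "angular": [0, 0, 0]},
    {"fingers": 0.2, "slide": [-258, 0, 0], "angular": [0, 0, 0]},
    {"fingers": 0.2, "slide": [-258, 0, 0], "angular": [0, 0, 0]},
  ],
)

```text
clock: 19.23
tcp_pos: [0.5625, 0.2965, 0.2604]
orientation: [-0.001, -0.64, 0.768, 0.0]
wrist_force: [-0.1, -0.2, -0.0]
finger_gap: 0.0685
grip_force: 0.0
```

Run:
```python
from h import *
np.set_printoptions(precision=4,suppress=True,linewidth=160)
s=get_state();print(s["clock"],s["tcp_pos"],rot(s["orientation"])[:,0])
S,D,W=shot("scene"),shot("side"),shot("wrist")
for t,z in dict(rod_eye=.1685,board_hook=.176,board_line=.182,board_handle=.214,riser_edge=.17).items():
  for n,q in zip("SDW",(S,D,W)): print(t,n,[(np.round(a["point"]),round(a["p"],2),tool(atz(q,a["point"],z))[:2]) for a in tip_of(t,q)[:1]])
im=np.zeros((600,800,3),np.uint8)
im[:400,:640]=W["color"]
im[400:,:267]=cv2.resize(S["color"][150:270,320:480],(267,200),interpolation=3)
im[400:,270:537]=cv2.resize(D["color"][90:240,230:430],(267,200),interpolation=3)
cv2.imwrite("pics/m11.png",im[:,:,::-1])
```

```text
19.2333 [0.5625 0.2965 0.2604] [-0.18   -0.9837  0.0008]
rod_eye S [(array([238., 158.]), 0.73, array([638.3166,   6.5137]))]
rod_eye D [(array([300., 170.]), 0.96, array([260.9081,  -3.0975]))]
rod_eye W []
board_hook S [(array([358., 196.]), 0.92, array([242.982 ,  -3.3898]))]
board_hook D [(array([299., 165.]), 0.65, array([249.2916,  -2.0775]))]
board_hook W []
board_line S [(array([420., 209.]), 0.85, array([78.7721, 11.4905]))]
board_line D [(array([290., 128.]), 0.96, array([105.5858,   6.3011]))]
board_line W [(array([317.,  90.]), 0.61, array([86.48  ,  2.0106]))]
board_handle S [(array([453., 213.]), 0.98, array([-0.3628,  0.8548]))]
board_handle D [(array([289.,  92.]), 0.58, array([-24.5919,  -5.8888]))]
board_handle W [(array([320., 224.]), 0.75, array([-4.8171,  4.4648]))]
riser_edge S []
riser_edge D [(array([303., 158.]), 0.55, array([218.6083, -15.2639]))]
riser_edge W [(array([199., 123.]), 0.4, array([ 64.0963, -93.8808]))]
```

View pics/m11.png

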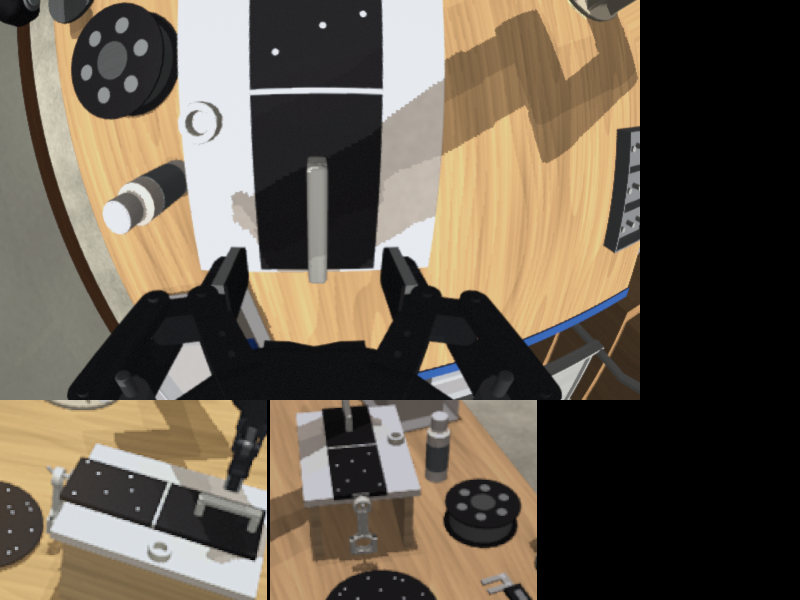

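The picture shows the rod hanging on the hook and the board in place. The handle bar runs from (317,160) to (318,282) between the open fingers, and the white line from (250,92) to (383,93). I have used all ten views, so the rest is numbers only.

Run:
```python
from h import *
np.set_printoptions(precision=1,suppress=True,linewidth=160)
W=shot("wrist")
def t(q,z): return tool(atz(W,q,z))
for n,q,z in [("barA",(317,160),.22),("barB",(318,282),.22),("lineL",(250,92),.182),("lineR",(383,93),.182),("dL0",(179,10),.17),("dL1",(202,270),.17),("dR0",(446,10),.17),("dR1",(428,268),.17),("bL",(249,10),.182),("bR",(383,10),.182),("bL1",(261,268),.182),("bR1",(375,268),.182)]: print(n,t(q,z)[:2])
g=cv2.cvtColor(W["color"],cv2.COLOR_RGB2GRAY)
print(g[86:98,290],g[86:98,350],g[200,300:336:2],g[270,300:336:2])
```

```text
barA [40.7  1.7]
barB [-50.6   2.7]
lineL [ 85.6 -47.8]
lineR [85.  51.3]
dL0 [ 161.5 -111.3]
dL1 [ -74.5 -108.1]
dR0 [160.8 108.1]
dR1 [-72.4 109.2]
bL [149.8 -48.5]
bR [150.   51.3]
bL1 [-62.1 -46.8]
bR1 [-62.4  53.4]
[ 85 185 228 233 233 229 168  65  39  37  35  37] [105 210 232 233 232 218 157  63  36  33  34  33] [ 20  18  18  38 123 145 149 152 154 155 155 152 140 117  45  19  18  18] [182 180 177 174 139 151 165 166 163 170 169 169 153 142 176 184 184 182]
```

>>> jog_arm(
  moves=[
    {"fingers": 0.2, "slide": [-6, 2, 20], "angular": [0, 0, 0]},
    {"fingers": 0.2, "slide": [-6, 2, 40], "angular": [0, 0, 0]},
    {"fingers": 0.2, "slide": [-6, 2, 56], "angular": [0, 0, 0]},
    {"fingers": 0.2, "slide": [-6, 2, 56], "angular": [0, 0, 0]},
    {"fingers": 0.4, "slide": [-6, 2, 56], "angular": [0, 0, 0]},
    {"fingers": 0.6, "slide": [-6, 2, 56], "angular": [0, 0, 0]},
    {"fingers": 1, "slide": [-6, 2, 56], "angular": [0, 0, 0]},
    {"fingers": 1, "slide": [-6, 2, 56], "angular": [0, 0, 0]},
    {"fingers": 1, "slide": [-6, 2, 56], "angular": [0, 0, 0]},
    {"fingers": 1, "slide": [-6, 2, 56], "angular": [0, 0, 0]},
  ],
  squeeze=60,
)

```text
clock: 21.02
tcp_pos: [0.5625, 0.3018, 0.2068]
orientation: [0.001, -0.639, 0.769, -0.0]
wrist_force: [-1.1, 0.5, 5.7]
finger_gap: 0.0101
grip_force: 58.7
```

>>> jog_arm(
  moves=[
    {"fingers": 1, "slide": [0, 0, 0], "angular": [0, 0, 0]},
    {"fingers": 1, "slide": [0, 0, 0], "angular": [0, 0, 0]},
    {"fingers": 1, "slide": [0, 0, 0], "angular": [0, 0, 0]},
    {"fingers": 1, "slide": [0, 0, 0], "angular": [0, 0, 0]},
    {"fingers": 1, "slide": [0, 0, 0], "angular": [0, 0, 0]},
  ],
)

```text
clock: 21.43
tcp_pos: [0.5625, 0.3018, 0.2068]
orientation: [0.001, -0.639, 0.769, -0.0]
wrist_force: [-0.3, -0.3, 5.7]
finger_gap: 0.0111
grip_force: 58.8
```

>>> jog_arm(
  moves=[
    {"fingers": 1, "slide": [1, 0, 0], "angular": [0, 0, 0]},
    {"fingers": 1, "slide": [3, 0, 0], "angular": [0, 0, 0]},
    {"fingers": 1, "slide": [6, 0, 0], "angular": [0, 0, 0]},
    {"fingers": 1, "slide": [9, 0, 0], "angular": [0, 0, 0]},
    {"fingers": 1, "slide": [12, 0, 0], "angular": [0, 0, 0]},
    {"fingers": 1, "slide": [15, 0, 0], "angular": [0, 0, 0]},
    {"fingers": 1, "slide": [18, 0, 0], "angular": [0, 0, 0]},
    {"fingers": 1, "slide": [21, 0, 0], "angular": [0, 0, 0]},
    {"fingers": 1, "slide": [24, 0, 0], "angular": [0, 0, 0]},
    {"fingers": 1, "slide": [27, 0, 0], "angular": [0, 0, 0]},
  ],
)

```text
clock: 22.27
tcp_pos: [0.5583, 0.2776, 0.2068]
orientation: [0.003, -0.64, 0.768, 0.001]
wrist_force: [0.8, 7.0, 3.3]
finger_gap: 0.0108
grip_force: 58.7
```

```bash
cat > chk.py <<'E'
from h import *
np.set_printoptions(precision=4,suppress=True,linewidth=160)
s=get_state();print(s["clock"],s["tcp_pos"],s["finger_gap"],s["wrist_force"],rot(s["orientation"])[:,0])
S,D,W=shot("scene"),shot("side"),shot("wrist")
for t,z in dict(rod_eye=.1685,rod=.05,board_hook=.176,board_line=.182,riser_edge=.17).items():
  for n,q in zip("SDW",(S,D,W)): print(t,n,[(np.round(a["point"]),round(a["p"],2),tool(atz(q,a["point"],z))[:2]) for a in tip_of(t,q)[:2]])
g=cv2.cvtColor(W["color"],cv2.COLOR_RGB2GRAY)
for c in(265,300,335,370): # brightest line on board
    col=g[0:200,c].astype(int); r=int(np.argmax(col*(np.arange(200)<170))); print(c,r,col[max(r-6,0):r+6],tool(atz(W,(c,r),.182))[:2])
save(W,"wlast.png")
E
python3 chk.py
```

```text
22.2667 [0.5583 0.2776 0.2068] 0.010844547430854331 [0.7739 7.0293 3.345 ] [-0.1811 -0.9835 -0.0064]
rod_eye S [(array([235., 158.]), 0.73, array([629.6108,   5.0479])), (array([343., 190.]), 0.51, array([276.8124,   9.6519]))]
rod_eye D [(array([301., 176.]), 0.97, array([264.8661,  -4.2522])), (array([300., 338.]), 0.58, array([688.2987,  46.877 ]))]
rod_eye W []
rod S [(array([343., 221.]), 0.82, array([268.0688,   3.9099])), (array([247., 187.]), 0.54, array([613.6009,  12.7647]))]
rod D [(array([297., 213.]), 0.77, array([271.1661,   9.6578])), (array([302., 367.]), 0.55, array([684.8294,  46.4271]))]
rod W []
board_hook S [(array([349., 190.]), 0.91, array([256.1351,   7.4484]))]
board_hook D [(array([296., 173.]), 0.96, array([262.2323,   7.6919])), (array([354., 146.]), 0.57, array([ 179.5266, -149.5498]))]
board_hook W []
board_line S [(array([408., 206.]), 0.81, array([92.1706, 10.9542]))]
board_line D [(array([292., 133.]), 0.88, array([106.2183,   2.2583])), (array([255., 378.]), 0.4, array([755.6619, 127.0791]))]
board_line W [(array([311.,  72.]), 0.94, array([95.0574, -1.7165]))]
riser_edge S []
riser_edge D []
riser_edge W []
265 75 [ 38  35  45 111 203 237 239 239 239 237 206 113] [ 93.6828 -27.6363]
300 73 [ 38  37  37  49 127 234 240 239 239 240 237 211] [94.288  -7.9014]
335 73 [ 34  38  36  40 104 232 240 239 239 239 236 188] [94.3262 11.6164]
370 75 [ 34  34  35  91 225 238 239 239 239 236 196 110] [93.7982 31.4169]
```

>>> jog_arm(
  moves=[
    {"fingers": 1, "slide": [3, 0, 0], "angular": [0, 0, 0]},
    {"fingers": 1, "slide": [7, 0, 0], "angular": [0, 0, 0]},
    {"fingers": 1, "slide": [11, 0, 0], "angular": [0, 0, 0]},
    {"fingers": 1, "slide": [15, 0, 0], "angular": [0, 0, 0]},
    {"fingers": 1, "slide": [19, 0, 0], "angular": [0, 0, 0]},
    {"fingers": 1, "slide": [23, 0, 0], "angular": [0, 0, 0]},
    {"fingers": 1, "slide": [27, 0, 0], "angular": [0, 0, 0]},
    {"fingers": 1, "slide": [31, 0, 0], "angular": [0, 0, 0]},
    {"fingers": 1, "slide": [35, 0, 0], "angular": [0, 0, 0]},
    {"fingers": 1, "slide": [38, 0, 0], "angular": [0, 0, 0]},
  ],
)

```text
clock: 24.0
tcp_pos: [0.5514, 0.24, 0.2068]
orientation: [0.003, -0.64, 0.769, 0.001]
wrist_force: [1.2, 8.3, 4.0]
finger_gap: 0.0109
grip_force: 58.9
```

>>> jog_arm(
  moves=[
    {"fingers": 1, "slide": [4, 0, 0], "angular": [0, 0, 0]},
    {"fingers": 1, "slide": [8, 0, 0], "angular": [0, 0, 0]},
    {"fingers": 1, "slide": [12, 0, 0], "angular": [0, 0, 0]},
    {"fingers": 1, "slide": [16, 0, 0], "angular": [0, 0, 0]},
    {"fingers": 1, "slide": [20, 0, 0], "angular": [0, 0, 0]},
    {"fingers": 1, "slide": [24, 0, 0], "angular": [0, 0, 0]},
    {"fingers": 1, "slide": [28, 0, 0], "angular": [0, 0, 0]},
    {"fingers": 1, "slide": [32, 0, 0], "angular": [0, 0, 0]},
    {"fingers": 1, "slide": [35, 0, 0], "angular": [0, 0, 0]},
    {"fingers": 1, "slide": [36, 0, 0], "angular": [0, 0, 0]},
  ],
)

```text
clock: 24.83
tcp_pos: [0.5449, 0.2045, 0.2068]
orientation: [0.003, -0.64, 0.769, 0.001]
wrist_force: [1.4, 8.3, 4.0]
finger_gap: 0.0107
grip_force: 59.0
```

>>> jog_arm(
  moves=[
    {"fingers": 1, "slide": [3, 0, 0], "angular": [0, 0, 0]},
    {"fingers": 1, "slide": [6, 0, 0], "angular": [0, 0, 0]},
    {"fingers": 1, "slide": [9, 0, 0], "angular": [0, 0, 0]},
    {"fingers": 1, "slide": [12, 0, 0], "angular": [0, 0, 0]},
    {"fingers": 1, "slide": [14, 0, 0], "angular": [0, 0, 0]},
    {"fingers": 1, "slide": [15, 0, 0], "angular": [0, 0, 0]},
    {"fingers": 1, "slide": [15, 0, 0], "angular": [0, 0, 0]},
    {"fingers": 1, "slide": [15, 0, 0], "angular": [0, 0, 0]},
  ],
)

```text
clock: 25.5
tcp_pos: [0.5425, 0.1901, 0.2072]
orientation: [0.004, -0.64, 0.769, 0.001]
wrist_force: [0.6, 8.9, 6.1]
finger_gap: 0.0107
grip_force: 59.2
```

```bash
python3 chk.py
python3 - <<'E'
from h import *
np.set_printoptions(linewidth=220)
g=cv2.cvtColor(cv2.imread("pics/wlast.png"),cv2.COLOR_BGR2GRAY)
for c in(195,215,235,300,400,420,440): print(c,g[20:160:3,c])
E
```

```text
25.5 [0.5425 0.1901 0.2072] 0.010694456344769353 [0.6331 8.9255 6.0527] [-0.1812 -0.9834 -0.0067]
rod_eye S [(array([235., 159.]), 0.85, array([537.8642,  -1.466 ])), (array([317., 182.]), 0.76, array([267.3738,  10.5866]))]
rod_eye D [(array([323., 121.]), 0.71, array([-40.6328, -88.2796])), (array([306., 202.]), 0.68, array([266.5106,  -3.8353]))]
rod_eye W []
rod S [(array([317., 215.]), 0.73, array([263.4547,  -6.4533])), (array([410., 196.]), 0.68, array([ 28.5781, 192.0872]))]
rod D [(array([303., 366.]), 0.85, array([595.2914,  44.8993])), (array([302., 236.]), 0.65, array([264.5746,   7.2088]))]
rod W []
board_hook S [(array([319., 186.]), 0.85, array([249.1484, -12.1674]))]
board_hook D [(array([303., 198.]), 0.78, array([262.3353,   1.3822])), (array([387., 182.]), 0.69, array([ 236.7031, -199.6744]))]
board_hook W []
board_line S [(array([375., 201.]), 0.83, array([89.7069, -7.7992]))]
board_line D [(array([296., 152.]), 0.9, array([101.838 ,  -0.6639])), (array([305., 238.]), 0.49, array([384.8259,  11.4883]))]
board_line W [(array([315.,  77.]), 0.92, array([92.0894,  0.
[... 1070 characters left out ...]
2 239 237  49  34  37  38  37  37  36  36  36  36  36  33  33  34  34  33  32  32  34  33  33  33  33  33  34  33  34]
400 [ 89  87 106  73  83  83  80  87  91 103  81  89  95  88  88  94 109  98 122 233 232 126 122 109 147 151 174 158 159 185 218 209 204 217 225 235 234 233 232 239 238 237 238 240 178 173 174]
420 [207 205 204 202 201 201 190 238 239 239 239 239 239 239 240 239 239 239 239 239 239 239 239 239 239 239 240 239 239 239 239 239 240 240 240 239 240 240 239 240 240 180 172 172 173 175 174]
440 [210 208 208 206 206 206 195 226 239 239 239 240 239 239 239 239 239 239 239 240 239 239 240 240 239 239 239 239 239 239 239 239 240 240 240 240 240 181 177 178 176 177 177 177 176 174 174]
```

```bash
cat > edge.py <<'E'
from h import *
from scipy.optimize import curve_fit
np.set_printoptions(precision=1,suppress=True,linewidth=160)
W=shot("wrist"); H=cv2.cvtColor(W["color"],cv2.COLOR_RGB2HSV).astype(int); g=H[:,:,2]; sat=H[:,:,1]
s=get_state(); print(s["clock"],s["wrist_force"],s["tcp_pos"])
E=[];L=[]
for c in list(range(190,226,3))+list(range(412,446,3)):
    r=[k for k in range(3,130) if sat[k-1,c]>45 and sat[k+1,c]<45 and g[k+2,c]>200]
    if r: E.append(tool(atz(W,(c,r[-1]),.17)))
for c in range(262,372,6):
    col=g[40:160,c].astype(float); col[col<130]=0
    if col.sum(): L.append(tool(atz(W,(c,40+(col*np.arange(120)).sum()/col.sum()),.182)))
for n,A in(("edge",E),("line",L)):
    A=np.array(A)
    if len(A)>2: f=np.polyfit(A[:,1],A[:,0],1);print(n,len(A),"x at y=0",f[1],"slope",f[0]*1000,"mrad; med",np.median(A[:,0]),"sd",np.std(A[:,0]-np.polyval(f,A[:,1])))
E
python3 edge.py
```

```text
26.45 [1.5 8.2 6.1] [0.5 0.2 0.2]
edge 24 x at y=0 119.15365018140925 slope 12.791023424944399 mrad; med 119.07185279556226 sd 0.23757440515801223
line 19 x at y=0 93.06794261117885 slope -0.6786087423652656 mrad; med 93.08063452808295 sd 0.07025604661410463
```

>>> jog_arm(
  moves=[
    {"fingers": 1, "slide": [2, 0, 0.2], "angular": [0, 0, 0]},
    {"fingers": 1, "slide": [5, 0, 0.5], "angular": [0, 0, 0]},
    {"fingers": 1, "slide": [8, 0, 0.8], "angular": [0, 0, 0]},
    {"fingers": 1, "slide": [11, 0, 1], "angular": [0, 0, 0]},
    {"fingers": 1, "slide": [14, 0, 1], "angular": [0, 0, 0]},
    {"fingers": 1, "slide": [17, 0, 1], "angular": [0, 0, 0]},
    {"fingers": 1, "slide": [19, 0, 1], "angular": [0, 0, 0]},
    {"fingers": 1, "slide": [20, 0, 1], "angular": [0, 0, 0]},
    {"fingers": 1, "slide": [20, 0, 1], "angular": [0, 0, 0]},
    {"fingers": 1, "slide": [20, 0, 1], "angular": [0, 0, 0]},
  ],
)

```text
clock: 27.28
tcp_pos: [0.5397, 0.1713, 0.2072]
orientation: [0.005, -0.64, 0.768, 0.001]
wrist_force: [1.3, 10.7, 9.3]
finger_gap: 0.0106
grip_force: 59.9
```

```bash
python3 edge.py; python3 chk.py | head -8
```

```text
27.3333 [ 2.  10.9  9.9] [0.5 0.2 0.2]
edge 24 x at y=0 100.52072159962992 slope 12.40226761891325 mrad; med 100.55220872513613 sd 0.20708010342298866
line 19 x at y=0 92.99953636129997 slope -3.8051728330010723 mrad; med 92.96941223256233 sd 0.07994605544852311
27.3333 [0.5396 0.1713 0.2073] 0.010521368925609356 [ 1.9915 10.9081  9.9424] [-0.1806 -0.9835 -0.0089]
rod_eye S [(array([237., 159.]), 0.58, array([512.943 ,   3.4088])), (array([307., 178.]), 0.52, array([281.1541,  14.5092]))]
rod_eye D [(array([301., 338.]), 0.79, array([582.5743,  46.578 ])), (array([306., 209.]), 0.61, array([270.186 ,  -1.7921]))]
rod_eye W []
rod S [(array([245., 186.]), 0.77, array([515.0343,  15.8311])), (array([312., 214.]), 0.74, array([260.6941,  -6.7143]))]
rod D [(array([306., 242.]), 0.81, array([264.1677,   2.4502])), (array([302., 366.]), 0.66, array([574.5114,  47.644 ]))]
rod W []
board_hook S [(array([315., 184.]), 0.86, array([246.6495,  -7.9727]))]
```

>>> jog_arm(
  moves=[
    {"fingers": 1, "slide": [1, 0, 0], "angular": [0, 0, 0]},
    {"fingers": 1, "slide": [3, 0, 0.3], "angular": [0, 0, 0]},
    {"fingers": 1, "slide": [5, 0, 0.5], "angular": [0, 0, 0]},
    {"fingers": 1, "slide": [7, 0, 0.5], "angular": [0, 0, 0]},
    {"fingers": 1, "slide": [7.5, 0, 0.5], "angular": [0, 0, 0]},
    {"fingers": 1, "slide": [7.5, 0, 0.5], "angular": [0, 0, 0]},
    {"fingers": 1, "slide": [7.5, 0, 0.5], "angular": [0, 0, 0]},
    {"fingers": 1, "slide": [7.5, 0, 0.5], "angular": [0, 0, 0]},
  ],
)

```text
clock: 28.9
tcp_pos: [0.5387, 0.1645, 0.2073]
orientation: [0.006, -0.64, 0.768, 0.001]
wrist_force: [2.0, 13.4, 11.0]
finger_gap: 0.0109
grip_force: 60.3
```

```bash
python3 edge.py; python3 chk.py | head -14
python3 - <<'E'
from h import *
np.set_printoptions(precision=4,suppress=True,linewidth=200)
D=shot("side"); n=rot(get_state()["orientation"])[:,0]; tc=np.array(get_state()["tcp_pos"])
o=tc+n*.093; y=rot(get_state()["orientation"])[:,1]
# side view: sample brightness along board x at given lateral offsets: deck (y=+-75,+-90,z=.17) and line (y=+-25,z=.182)
g=cv2.cvtColor(D["color"],cv2.COLOR_RGB2HSV)
for lat,z in((-90,.17),(-75,.17),(75,.17),(90,.17),(-25,.182),(0,.182),(25,.182)):
    row=[]
    for u in range(-20,26,3):
        X=o+n*u/1e3+y*lat/1e3; X[2]=z; c=np.round(proj(D,X)).astype(int); row.append((int(g[c[1],c[0],2]),int(g[c[1],c[0],1])))
    print(lat,z,row)
E
```

```text
28.95 [ 1.7 12.4 11.8] [0.5 0.2 0.2]
edge 24 x at y=0 93.77647477522827 slope 12.386247796800564 mrad; med 93.82938229607491 sd 0.19195456616066967
line 19 x at y=0 92.96432392923778 slope -4.7709504520955495 mrad; med 92.92141847069144 sd 0.07650927538138162
28.95 [0.5387 0.1645 0.2073] 0.010578319967476065 [ 1.7439 12.4329 11.7682] [-0.1803 -0.9836 -0.0103]
rod_eye S [(array([309., 177.]), 0.68, array([270.5131,  20.1174])), (array([239., 155.]), 0.6, array([512.5926,  21.2753]))]
rod_eye D [(array([306., 211.]), 0.88, array([268.1617,   0.3412])), (array([304., 335.]), 0.63, array([570.1864,  41.182 ]))]
rod_eye W [(array([314., 255.]), 0.6, array([-26.4767,   0.123 ]))]
rod S [(array([246., 188.]), 0.82, array([497.6571,   7.9583])), (array([311., 211.]), 0.57, array([260.9628,   5.1007]))]
rod D [(array([305., 247.]), 0.72, array([273.6185,   5.4769])), (array([301., 367.]), 0.55, array([569.788 ,  50.4625]))]
rod W []
board_hook S [(array([312., 179.]), 0.95, array([254.9263,   7.9353]))]
board_hook D [(array([304., 205.]), 0.92, array([256.9677,   2.1442]))]
board_hook W [(arr
[... 917 characters left out ...]
, (101, 111)]
90 0.17 [(203, 4), (203, 4), (203, 4), (204, 5), (204, 5), (204, 5), (205, 6), (187, 4), (143, 20), (108, 28), (108, 28), (109, 28), (106, 29), (104, 39), (102, 43), (92, 78)]
-25 0.182 [(25, 10), (25, 10), (25, 20), (27, 19), (26, 20), (26, 20), (132, 10), (134, 10), (48, 11), (32, 8), (26, 20), (27, 19), (25, 10), (26, 10), (26, 10), (27, 9)]
0 0.182 [(24, 0), (24, 0), (26, 20), (26, 10), (25, 20), (25, 20), (156, 10), (152, 8), (32, 16), (32, 16), (26, 20), (26, 20), (26, 10), (26, 10), (26, 20), (25, 20)]
25 0.182 [(24, 11), (24, 11), (23, 11), (24, 21), (37, 14), (37, 14), (158, 11), (152, 10), (25, 10), (25, 10), (26, 20), (27, 19), (26, 20), (26, 20), (26, 20), (27, 19)]
```

>>> jog_arm(
  moves=[
    {"fingers": 1, "slide": [0.5, 0, 0], "angular": [0, 0, 0]},
    {"fingers": 1, "slide": [0.5, 0, 0], "angular": [0, 0, 0]},
    {"fingers": 1, "slide": [0.5, 0, 0], "angular": [0, 0, 0]},
    {"fingers": 1, "slide": [0.5, 0, 0], "angular": [0, 0, 0]},
    {"fingers": 1, "slide": [0.5, 0, 0], "angular": [0, 0, 0]},
    {"fingers": 1, "slide": [0.5, 0, 0], "angular": [0, 0, 0]},
    {"fingers": 1, "slide": [0.5, 0, 0], "angular": [0, 0, 0]},
    {"fingers": 1, "slide": [0.5, 0, 0], "angular": [0, 0, 0]},
    {"fingers": 1, "slide": [0.5, 0, 0], "angular": [0, 0, 0]},
    {"fingers": 1, "slide": [0.5, 0, 0], "angular": [0, 0, 0]},
  ],
)

```text
clock: 30.73
tcp_pos: [0.5387, 0.1644, 0.2075]
orientation: [0.007, -0.64, 0.768, 0.001]
wrist_force: [1.8, 13.3, 12.9]
finger_gap: 0.0109
grip_force: 60.4
```

>>> jog_arm(
  moves=[
    {"fingers": 1, "slide": [0, 0, 0], "angular": [0, 0, 0]},
    {"fingers": 1, "slide": [0, 0, 0], "angular": [0, 0, 0]},
    {"fingers": 1, "slide": [0, 0, 0], "angular": [0, 0, 0]},
    {"fingers": 1, "slide": [0, 0, 0], "angular": [0, 0, 0]},
    {"fingers": 1, "slide": [0, 0, 0], "angular": [0, 0, 0]},
    {"fingers": 1, "slide": [0, 0, 0], "angular": [0, 0, 0]},
    {"fingers": 1, "slide": [0, 0, 0], "angular": [0, 0, 0]},
    {"fingers": 1, "slide": [0, 0, 0], "angular": [0, 0, 0]},
    {"fingers": 1, "slide": [0, 0, 0], "angular": [0, 0, 0]},
    {"fingers": 1, "slide": [0, 0, 0], "angular": [0, 0, 0]},
  ],
)

```text
clock: 31.57
tcp_pos: [0.5387, 0.1644, 0.2075]
orientation: [0.007, -0.64, 0.768, 0.001]
wrist_force: [1.3, 13.6, 12.5]
finger_gap: 0.0109
grip_force: 60.4
```

```bash
python3 edge.py; python3 -c "
from workcell import *
print(hand_in())"
```

```text
31.6167 [ 2.1 13.5 12.6] [0.5 0.2 0.2]
edge 24 x at y=0 93.76916350925043 slope 12.052321458681865 mrad; med 93.68569438761864 sd 0.20790539823021315
line 19 x at y=0 92.9533879970868 slope -3.462981785202024 mrad; med 92.91360810970369 sd 0.07619229696331094
the job is handed in; nothing more can be done
None
```

Handed in at 31.6 s, with no verdict returned: the rod hangs by its small eye on the hook, the board's white line is about 1 mm short of the riser's edge and within 0.02 rad of square, and the gripper is still holding the board down by its handle.

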